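# Put the electrolyte analyser's electrodes into storage

## Robot

A 6-joint arm with a two-finger parallel gripper is mounted at the origin on a cart in front of the work surface, level with it; the furniture and walls round the work are solid. World frame = base frame: x ahead of the robot, y to its left, z up, the work surface at z = 0. Lengths are in m, angles in rad, forces in N, time in s.
With the tool pointing down it reaches from about 0.375 to 0.975 m from the base axis. Payload 3.8 kg.
Tool frame: the origin (TCP) lies midway between the tips of the shut fingers; the grasp point (between the pads) lies 19 mm behind it; z points along the fingers, y is the direction in which the jaws open and shut (so a half turn about z gives the same grasp; the last joint's range is limited). The gripper opens to 85 mm and grips with 20 to 120 N. Pads are 22 mm wide; open, the fingers measure 114 mm over their backs; the gripper's body (76 mm by 85 mm) begins 54 mm behind the grasp point. The pads swing forward as they close: fully open they stand 13 mm farther back than shut.
Start: joints at [1.121, 0.264, 1.604, -0, 1.274, -0.037], TCP at [0.271, 0.618, 0.231] pointing down, gripper open.
Joint ranges: [-2.63, 2.63], [-0.94, 2.18], [0.31, 2.57], [-1.31, 4.45], [0, 2.66], [-2.55, 2.55]. Speed limits (rad/s): [2.57, 2.57, 3.14, 3.14, 3.14, 3.14].

## Interface

Orientations are given as a rotation vector (axis times angle).
In Python, from workcell import bot gives the robot as it stands.
- The arm moves only by the tool drive_tool, never from a script. Its argument "deltas" is a list of rows, each an object with "hand": the opening, from 0 (shut) to 1 (fully open); "offset": the shift along the world's x, y, z in cm, a list of three; "angular": the turn, a rotation vector about the world's x, y, z in degrees, a list of three. A call has 1 to 8 rows; each row is the pose to reach, as a shift and turn from the pose commanded when the call began; what a row does not reach only later rows make up. A row lasts 1/8 s, in which the tool goes at most 62.5 mm and 10.7 degrees, less where a joint would pass 70% of its speed; a pose out of reach is approached as far as the arm can. A call with a gripper value outside its range is refused whole. The fingers move at their own pace and stop on an object; "force" is the grip in N (left out, the last holds). Time passes only in rows, so rows that repeat a pose let the fingers close. It gives the time, the measured TCP pose, the force and the opening at its end, in the units of the state.
- bot.read_state(): the state, without advancing time (a new reading comes with each control period).
- bot.read_camera(name): name is "side" or "top" or "wrist"; returns a dict with "frame" (384x512x3 uint8, blue, green, red), "mtx" (3x3 intrinsics, pixels), "R" (3x3) and "t" (3): a world point X has camera coordinates R X + t. Camera axes: x right, y down, z forward; pixel columns grow to the right and rows downward; lengths in m; the calibration is good to about 2 mm. The wrist camera is an equidistant fisheye: a pixel r from the principal point sees the ray r / f radians off the axis. A picture is of the moment at which its call begins. There is no depth.
- bot.finish_job(): hands the job in, once; it reports no verdict.
The state is a dict: "time": time; "q": joint angles; "joint_vel": joint speeds; "joint_torque": joint torques, N m; "tool_pos": TCP position; "tcp_rot": TCP orientation; "wrist_force": force on the tool from outside, world axes, zero at the start; "torque": the same for the moment, N m; "width": opening from 0.0 (shut) to 1.0 (fully open).
Only numpy, scipy, OpenCV 4.12 (cv2) and the standard library are available. Lean on these libraries where they do the work, as an engineer would, in place of code of your own. Each camera call takes 0.05 s, during which the arm holds its last target. There are 200 camera calls.

## Task

The electrolyte analyser is being shut down for the weekend: lever its splash cover open with the spatula at the slot in the front, squeeze the two side buttons of each electrode cartridge in it and lift the cartridge out, and stand every cartridge upright in a compartment of its own in the storage tray. Lay the spatula down on the desk when you no longer need it, and finish by pressing the empty analyser's cover fully shut. Never let a cartridge tip over, and do not disturb the other things on the desk.

Things in the scene. Friction and masses are not known exactly. Their poses are not given: they have to be found in the camera images.
- analyser: electrode unit of an electrolyte analyser: white box fixed to the desk, 137 (x) x 228 (y) x 77 mm tall, small dark display and grey keys on its front, which faces its own -x. Origin on the desk below the middle bay; front at x = -42, rear at x = +95, sides at y = +-114 mm. Behind the cover's hinge its housing is 70 mm tall; a desktop computer 100 mm tall stands behind it
- deck (a point): the well under the cover: middle of its floor (the deck), 36 mm above the analyser's origin, same axes. The well goes from x = -35 to +47 and y = -107 to +107 mm; the walls round it end 41 mm above the deck. Three bays at y = +62, 0 and -62 mm (x = 0) hold the cartridges, whose heads stand 34 mm above the deck with 26 mm clear between neighbours
- cover (a joint): angle of the clear splash cover in its grey frame (rad): 0 shut, 1.85 fully open (stop, leaning back past upright). A friction hinge (0.06 N m) holds it where it is left. Two sprung ball catches under its front edge hold it shut: lifted 5 mm at the lip with about 3 N they let go; to shut it, press the middle of the front edge down until they snap (about 3 N)
- cover_hinge (a point): middle of the cover's hinge line, which runs along the analyser's y, 52 mm behind the analyser's origin (+x) and 74.5 mm above the desk; fixed to the analyser, same axes. The cover reaches forward from it: 212 mm wide, 5 mm thick, 87 mm long (94.5 mm at the lip), flush with the walls when shut, its top then 77.5 mm above the desk
- cover_lip (a point): front end of the cover's top face at the lip, a 19 mm wide tab in the middle of its front edge, 94.5 mm from the hinge line; moves with the cover
- slot (a point): centre of the mouth of the pry slot under the cover's lip, in the middle of the analyser's front face, 68 mm above the desk; fixed, axes of the analyser (+x goes in). 20 mm wide (y), 8 mm high: sill at 64, underside of the lip at 72.5 mm. Behind the 7 mm thick wall the cover's underside goes on at that height, with free room for a blade 18 mm further in
- electrode_1: electrode cartridge, white, 36 (x) x 36 (y, over its two grey buttons) x 64 mm tall, 100 g; origin at the centre of its underside, z up, which stands 6 mm above the analyser's origin when fitted; 30 mm of it are then below the deck. Foot 24 x 24 mm; in the tray the walls end 33 mm above its underside. The cartridges are alike; one may be absent (None)
- electrode_2: as electrode_1
- electrode_3: as electrode_1
- pinch_1 (a point): midway between the two side buttons of electrode_1, 53 mm above its underside (23 mm above the deck when fitted), axes of the cartridge. Ribbed buttons, 20 mm wide and tall, on its +y and -y sides, 36 mm over both; each goes in 5 mm to a stop against a spring (1.5 to 4 N), so 26 mm is fully squeezed
- pinch_2 (a point): the same of electrode_2. Each button carries a hook that reaches 3 mm under the edge of the deck, clear once the button is in by 3.5 mm; with both buttons held in the cartridge lifts straight out, 30 mm to clear the deck
- pinch_3 (a point): the same of electrode_3
- tray: loose grey storage tray, 50 (x) x 189 (y) x 36 mm tall, 450 g, walls and floor 3 mm, two partitions making three compartments in a row along its y; origin at the centre of its underside
- cell_1 (a point): centre of the floor of the tray's +y compartment, 44 (x) x 59 (y) mm inside, 3 mm above the desk
- cell_2 (a point): the same of the middle compartment
- cell_3 (a point): the same of the -y compartment
- spatula: loose lab spatula lying on the desk, 45 g: black handle 14 mm wide (y), 16 mm tall, from x = -66 to +36 mm, then a straight stiff steel blade 12 mm wide, 2 mm thick, to the tip at x = +95 mm, at mid-height of the handle; origin on the underside of the handle at a good place to grip, x towards the tip
- spatula_tip (a point): the tip of the blade, on its mid-plane, 8 mm above the spatula's underside
- timer: white timer, 62 x 66 x 19 mm, to be left alone
- vial_a: small capped vial, 22 x 46 mm, to be left alone
- tape: roll of tape, 98 x 19 mm, to be left alone
- bottle_amber: amber reagent bottle, 62 x 135 mm, to be left alone
- foam_rack: white foam block fixed to the desk, 100 x 100 mm, with three capped pots standing in it, 96 mm tall in all
- tall_front (a point): foot of the front face of the tall white instrument that stands on the desk behind the tray and the spatula, at the middle of its width: the face is upright, 550 mm wide (y), 680 mm high, and square to the world axes. Solid: keep the arm clear of it when swinging sideways

How it is judged:
By the outcome, as a careful person would: the job done as asked, in the order asked, and still so for the second after the job is handed in, with the robot touching nothing.
Of electrode_1, electrode_2, electrode_3 only 2 to 3 are there at a start; the rules pass over those that are not, and their reading is None.
At some moment in a run one of spatula, tray may be knocked a few centimetres aside while the robot is not near it.
It also fails if it takes over 208 s, if anything falls off the work surface, if the arm or the gripper's body presses on something with over 40 N, if the wrist force passes 120 N, or if a joint passes its speed limit or range.

## Working session

There is one attempt and no reset: what is moved stays moved. The work goes in short steps, Python scripts to look and compute and a tool call to move; the robot and the scene stay as the last step left them, time stands still between calls to the robot, and variables do not carry over. Pictures are saved under pics/ and viewed, about 12 in all and at most 16, crops included, and the job is handed in when it is done.

Besides the shell and the picture viewer there is one more tool, called after "Call:" in YAML: its name, and indented under it one key for each argument. drive_tool: Moves the arm, as the interface text tells. Its arguments: {"type":"object","properties":{"deltas":{"type":"array"},"force":{"type":"number"}},"required":["deltas"]}

```bash
ls; mkdir -p pics; cat > h.py <<'E'
import numpy as np, cv2, pickle
from workcell import bot
def snap(n,f):
    c=bot.read_camera(n); cv2.imwrite(f'pics/{f}.png',c['frame']); pickle.dump(c,open(f'pics/{f}.pkl','wb')); return c
def load(f): return pickle.load(open(f'pics/{f}.pkl','rb'))
def ray(c,u,v,fish=False):
    K=np.array(c['mtx']);R=np.array(c['R']);t=np.array(c['t'])
    x=(u-K[0,2])/K[0,0];y=(v-K[1,2])/K[1,1]
    if fish:
        r=np.hypot(x,y); s=np.sin(r)/r if r>1e-9 else 1; d=np.array([x*s,y*s,np.cos(r)])
    else: d=np.array([x,y,1.])
    return -R.T@t, R.T@d
def atz(c,u,v,z,fish=False):
    o,d=ray(c,u,v,fish); return o+d*(z-o[2])/d[2]
def proj(c,X,fish=False):
    p=np.array(c['R'])@np.array(X)+np.array(c['t']);K=np.array(c['mtx'])
    if fish:
        r=np.hypot(p[0],p[1]); th=np.arctan2(r,p[2]); q=p[:2]/r*th
    else: q=p[:2]/p[2]
    return np.array([K[0,0]*q[0]+K[0,2],K[1,1]*q[1]+K[1,2]])
def crop(f,g,x0,y0,w,h,s):
    im=cv2.imread(f'pics/{f}.png')[y0:y0+h,x0:x0+w]; cv2.imwrite(f'pics/{g}.png',cv2.resize(im,None,fx=s,fy=s,interpolation=cv2.INTER_CUBIC))
E
python3 - <<'E'
from h import *
print(bot.read_state())
for n in ['top','side','wrist']:
    c=snap(n,n+'0'); print(n,c['mtx'],c['R'],c['t'], -np.array(c['R']).T@np.array(c['t']))
a=[cv2.imread(f'pics/{n}0.png') for n in ['top','side','wrist']]
cv2.imwrite('pics/top0b.png',cv2.resize(a[0],(800,600),interpolation=cv2.INTER_CUBIC))
cv2.imwrite('pics/side0b.png',cv2.resize(a[1],(800,600),interpolation=cv2.INTER_CUBIC))
E
```

```text
pics
{'time': 0.0, 'q': array([ 1.12108315e+00,  2.64765950e-01,  1.60539990e+00,  2.02277327e-05,
        1.27373307e+00, -3.68873343e-02]), 'joint_vel': array([-1.96363634e-04, -1.76989168e-04,  2.86010649e-05, -2.91246935e-04,
       -2.63360723e-03, -7.48975056e-04]), 'joint_torque': array([ 2.54777960e-04, -5.15081334e+01, -3.67322373e+01,  1.31628229e-05,
        1.26481365e-02, -2.38415964e-06]), 'tool_pos': array([0.27046851, 0.61761804, 0.22993945]), 'tcp_rot': array([-0.64376135, -3.07433813,  0.00350801]), 'wrist_force': array([ 0.16203863, -0.54683467,  0.52178828]), 'torque': array([-0.03221984,  0.02483128, -0.01022329]), 'width': 0.9999374597160156}
top [[387.70183792   0.         252.23277174]
 [  0.         387.70183792 187.38257429]
 [  0.           0.           1.        ]] [[ 0.00655989 -0.9999756   0.00240253]
 [-0.99222678 -0.00680759 -0.12425646]
 [ 0.12426978 -0.00156875 -0.99224723]] [-0.04962222  0.56172449  1.54715327] [ 0.3654192  -0.04336993  1.60507566]
side [[391.75690683   0.         253.45795261]
 [  0.         391.75690683 194.4022536 ]
 [  0.           0.           1.        ]] [[ 0.99959339 -0.01740231 -0.02258788]
 [-0.02845879 -0.55956746 -0.82829606]
 [ 0.00177483  0.82860209 -0.55983518]] [-0.53227025  0.0604591   1.39065332] [ 0.53130625 -1.12773003  0.81659183]
wrist [[297.31863964   0.         257.43985419]
 [  0.         297.31863964 187.62511564]
 [  0.           0.           1.        ]] [[ 4.01598323e-01  9.15815509e-01 -8.60880505e-04]
 [ 8.79860557e-01 -3.85570408e-01  2.77814437e-01]
 [ 2.54094840e-01 -1.12327267e-01 -9.60634372e-01]] [-0.67273199 -0.03504006  0.37873343] [0.20476419 0.64513007 0.37297984]
```

View pics/top0b.png

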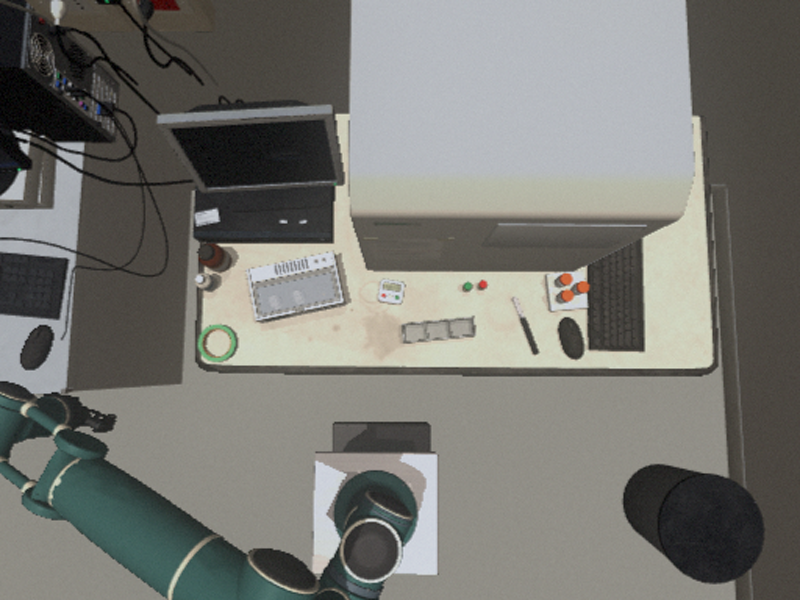

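View pics/side0b.png

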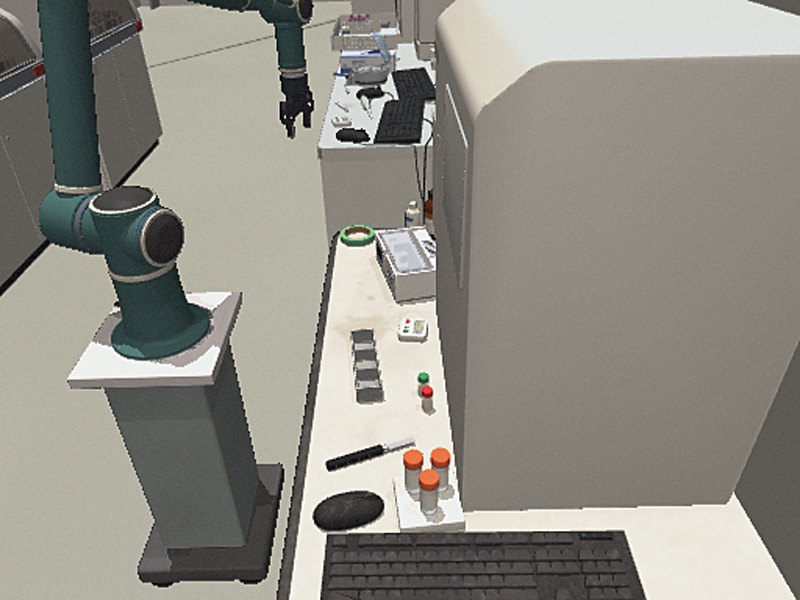

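The pictures show the analyser near (297,287), the tray near (438,330) and the spatula near (525,325) in the enlarged top view. The analyser's front faces the robot. I'll enlarge these.

```bash
python3 - <<'E'
from h import *
im=cv2.imread('pics/top0.png')
a=cv2.resize(im[150:235,145:235],None,fx=7,fy=7,interpolation=cv2.INTER_CUBIC)[:,:]
b=cv2.resize(im[180:235,240:355],None,fx=6.9,fy=6.9,interpolation=cv2.INTER_CUBIC)
cv2.imwrite('pics/ta.png',a);cv2.imwrite('pics/tb.png',b);print(a.shape,b.shape)
E
```

```text
(595, 630, 3) (380, 794, 3)
```

View pics/ta.png

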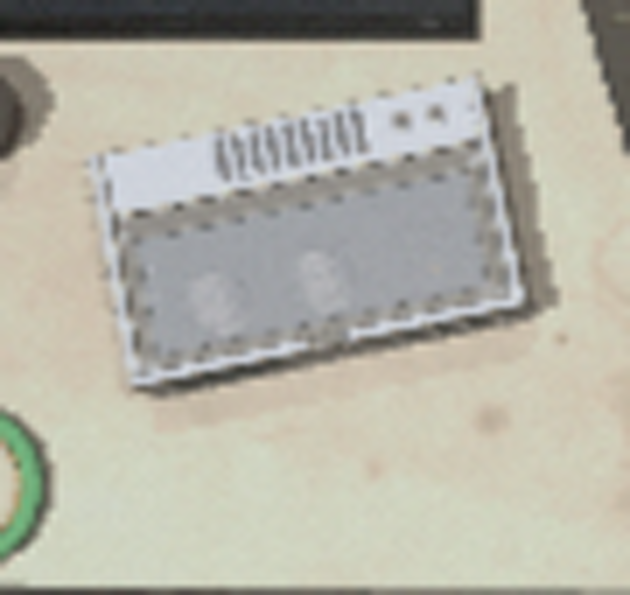

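View pics/tb.png

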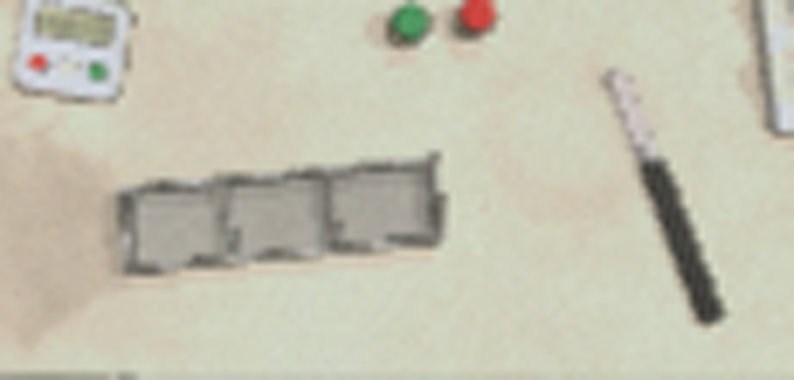

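```bash
python3 - <<'E'
from h import *
c=load('top0')
A=lambda x,y,z: atz(c,145+(x+.5)/7-.5,150+(y+.5)/7-.5,z)
B=lambda x,y,z: atz(c,240+(x+.5)/6.9-.5,180+(y+.5)/6.9-.5,z)
fl,fr,rr,rl=A(135,383,.077),A(522,300,.077),A(480,80,.070),A(95,160,.070)
print(fl,fr,rr,rl); 
for a,b in [(fl,fr),(rl,rr),(fr,rr),(fl,rl)]: print(np.linalg.norm((a-b)[:2]),np.degrees(np.arctan2(*(b-a)[1::-1])))
yaw=np.arctan2(*(fl-fr)[1::-1])-np.pi/2
yaw2=np.arctan2(*(rl-rr)[1::-1])-np.pi/2
yaw=(yaw+yaw2)/2
Rm=np.array([[np.cos(yaw),-np.sin(yaw)],[np.sin(yaw),np.cos(yaw)]])
o=np.mean([(p[:2]-Rm@np.array(q)) for p,q in [(fl,[-.042,.114]),(fr,[-.042,-.114]),(rr,[.095,-.114]),(rl,[.095,.114])]],0)
print('yaw',np.degrees(yaw),np.degrees(yaw2),'org',o)
t=[B(120,190,.036),B(437,160,.036),B(440,243,.036),B(128,272,.036)]
print('tray',t,np.mean(t,0))
for i in range(4): d=t[(i+1)%4]-t[i];print(np.linalg.norm(d),np.degrees(np.arctan2(d[1],d[0])))
e,j,tip=B(710,318,.012),B(651,160,.012),B(613,72,.008)
print('spat',e,j,tip,np.linalg.norm(j-e),np.linalg.norm(tip-e)); d=tip-e;print(np.degrees(np.arctan2(d[1],d[0])), e+d/np.linalg.norm(d)*.066)
for n,p in dict(green=B(410,22,.035),mouse=B(770,130,0)).items(): print(n,p)
E
```

```text
[0.48714186 0.30271047 0.077     ] [0.5357338  0.08527681 0.077     ] [0.66357558 0.1121864  0.07      ] [0.61547918 0.33164376 0.07      ]
0.22279715632249755 -77.4025688363242
0.22466596779719697 -77.63846554963958
0.13064319848581926 11.886741015907992
0.13155836568802584 12.704771083941065
yaw 12.479482807018112 12.361534450360427 org [0.54960871 0.20222797]
tray [array([ 0.48148955, -0.06555372,  0.036     ]), array([ 0.50042284, -0.25198454,  0.036     ]), array([ 0.4516448 , -0.25327091,  0.036     ]), array([ 0.43346918, -0.07047747,  0.036     ])] [ 0.46675659 -0.16032166  0.036     ]
0.1873897601995475 -84.20111423216771
0.048794994681403844 -178.4893480707151
0.1836948460568133 95.67840132344575
0.04827213372780538 5.8543464456665735
spat [ 0.40959013 -0.41624676  0.012     ] [ 0.50335301 -0.38307824  0.012     ] [ 0.55662998 -0.36210716  0.008     ] 0.0994566654821342 0.15674122640078922
20.213545792315344 [ 0.47150511 -0.39344987  0.0103157 ]
green [ 0.58241198 -0.236908    0.035     ]
mouse [ 0.52301884 -0.45777439  0.        ]
```

```bash
cat >> h.py <<'E'
from scipy.spatial.transform import Rotation as Ro
def st():
    s=bot.read_state(); R=Ro.from_rotvec(s['tcp_rot']).as_matrix()
    return s,np.array(s['tool_pos']),R
def go(x,y,z,yaw=None,tip=None):
    """print delta to target TCP; yaw= wanted tool-y angle (deg), tool down"""
    s,p,R=st()
    print('t %.2f'%s['time'],'p',p.round(4),'w %.3f'%s['width'],'F',np.array(s['wrist_force']).round(1),'ty %.1f'%np.degrees(np.arctan2(R[1,1],R[0,1])),'tz',R[:,2].round(3))
    print('off cm',((np.array([x,y,z])-p)*100).round(2))
    if yaw is not None:
        a=np.radians(yaw); Y=np.array([np.cos(a),np.sin(a),0]);Z=np.array([0,0,-1.]);T=np.c_[np.cross(Y,Z),Y,Z]
        print('ang',np.degrees(Ro.from_matrix(T@R.T).as_rotvec()).round(2))
AO=np.array([.5496,.2022]); AY=12.4
def an(x,y,z=0,m=1e-3):
    a=np.radians(AY); return np.array([*(AO+np.array([[np.cos(a),-np.sin(a)],[np.sin(a),np.cos(a)]])@np.array([x,y])*m),z*m])
E
python3 - <<'E'
from h import *
c=load('top0')
for u,v in [(366,266),(540,269),(200,370),(400,372)]: print(atz(c,u*.64,v*.64,0))
go(.47,.3,.28,-70)
E
```

```text
[0.63839678 0.03004741 0.        ]
[ 0.63348968 -0.43718976  0.        ]
[0.35857178 0.46254735 0.        ]
[ 0.35680236 -0.06274837  0.        ]
t 0.15 p [0.2705 0.6178 0.2302] w 1.001 F [ 0.9 -0.8 -0.7] ty 66.3 tz [-0.001 -0.002 -1.   ]
off cm [ 19.95 -31.78   4.98]
ang [-1.0000e-02 -1.3000e-01 -1.3635e+02]
```

Call:
drive_tool:
  deltas:
    - {"hand": 1,"offset": [20,-31.8,5],"angular": [0,0,-80]}
    - {"hand": 1,"offset": [20,-31.8,5],"angular": [0,0,-80]}
    - {"hand": 1,"offset": [20,-31.8,5],"angular": [0,0,-80]}
    - {"hand": 1,"offset": [20,-31.8,5],"angular": [0,0,-80]}
    - {"hand": 1,"offset": [20,-31.8,5],"angular": [0,0,-80]}
    - {"hand": 1,"offset": [20,-31.8,5],"angular": [0,0,-80]}
    - {"hand": 1,"offset": [20,-31.8,5],"angular": [0,0,-80]}
    - {"hand": 1,"offset": [20,-31.8,5],"angular": [0,0,-80]}

```text
time: 1.15
tool_pos: [0.4715, 0.2989, 0.2812]
tcp_rot: [-2.476, -1.934, 0.0]
wrist_force: [0.3, -0.2, 0.7]
width: 0.997
```

```bash
python3 - <<'E'
from h import *
snap('wrist','w1')
E
```

Call:
drive_tool:
  deltas:
    - {"hand": 1,"offset": [0,-66,-3],"angular": [0,0,-56.3]}
    - {"hand": 1,"offset": [0,-66,-3],"angular": [0,0,-56.3]}
    - {"hand": 1,"offset": [0,-66,-3],"angular": [0,0,-56.3]}
    - {"hand": 1,"offset": [0,-66,-3],"angular": [0,0,-56.3]}
    - {"hand": 1,"offset": [0,-66,-3],"angular": [0,0,-56.3]}
    - {"hand": 1,"offset": [0,-66,-3],"angular": [0,0,-56.3]}
    - {"hand": 1,"offset": [0,-66,-3],"angular": [0,0,-56.3]}
    - {"hand": 1,"offset": [0,-66,-3],"angular": [0,0,-56.3]}

```text
time: 2.2
tool_pos: [0.4705, -0.2009, 0.2585]
tcp_rot: [3.093, 0.549, 0.001]
wrist_force: [0.9, 0.5, 0.1]
width: 0.999
```

Call:
drive_tool:
  deltas:
    - {"hand": 1,"offset": [0,-16,0],"angular": [0,0,0]}
    - {"hand": 1,"offset": [0,-16,0],"angular": [0,0,0]}
    - {"hand": 1,"offset": [0,-16,0],"angular": [0,0,0]}
    - {"hand": 1,"offset": [0,-16,0],"angular": [0,0,0]}

```text
time: 2.7
tool_pos: [0.4703, -0.3614, 0.2578]
tcp_rot: [-3.094, -0.544, 0.001]
wrist_force: [-0.5, 0.1, -0.0]
width: 1.0
```

```bash
python3 - <<'E'
from h import *
c=snap('wrist','w2')
go(.4725,-.393,.1,-70)
a=cv2.imread('pics/w1.png');b=cv2.imread('pics/w2.png')
cv2.imwrite('pics/w12.png',cv2.resize(np.vstack([a[:,:],b]),None,fx=.78*1.0,fy=.78))
print(proj(c,[.4725,-.393,.016],1))
cv2.imwrite('pics/w2b.png',cv2.resize(b,(800,600),interpolation=cv2.INTER_CUBIC))
E
```

```text
t 2.75 p [ 0.4704 -0.3598  0.2578] w 0.998 F [0.7 0.6 0.1] ty -70.0 tz [-0.001  0.001 -1.   ]
off cm [  0.21  -3.32 -15.78]
ang [-0.07 -0.05  0.  ]
[280.41025013 163.33041924]
```

View pics/w2b.png

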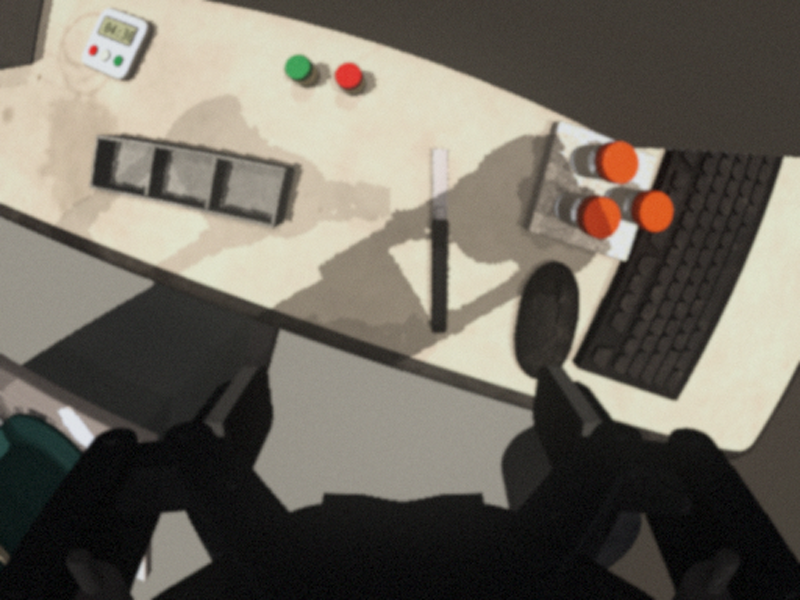

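The wrist picture shows the spatula's tip at (439,150), the blade–handle junction at (440,219) and the handle's tail at (439,330), enlarged. The tray is at left, with corners (97,135), (298,165), (278,225) and (93,186).

```bash
python3 - <<'E'
from h import *
c=load('w2')
P=lambda u,v,z: atz(c,(u+.5)*.64-.5,(v+.5)*.64-.5,z,True)
e,j,t=P(439,331,.012),P(440,219,.012),P(439.5,149,.008)
print(e,j,t,np.linalg.norm(j-e),np.linalg.norm(t-e)); d=(t-e)[:2];u=d/np.linalg.norm(d);print(np.degrees(np.arctan2(d[1],d[0])),e[:2]+.066*u, j[:2]-.036*u,t[:2]-.095*u)
q=[P(97,135,.036),P(298,165,.036),P(278,225,.036),P(93,186,.036)];print(np.array(q).round(4),np.mean(q,0))
for i in range(4): d=q[(i+1)%4]-q[i];print(np.linalg.norm(d),np.degrees(np.arctan2(d[1],d[0])))
go(.4725,-.393,.1,-70)
E
```

```text
[ 0.40788545 -0.41886097  0.012     ] [ 0.50166227 -0.38366811  0.012     ] [ 0.55692134 -0.36291465  0.008     ] 0.10016301701316419 0.15924097678758772
20.575543267693014 [ 0.46967528 -0.39566579] [ 0.46795872 -0.39632003] [ 0.46798143 -0.39630165]
[[ 0.482  -0.0648  0.036 ]
 [ 0.5072 -0.2606  0.036 ]
 [ 0.456  -0.2597  0.036 ]
 [ 0.4358 -0.0733  0.036 ]] [ 0.47025834 -0.16458092  0.036     ]
0.1974211570057972 -82.67962130206924
0.05115475242147063 178.96543459470604
0.18749030705826458 96.17667109929126
0.04693802267084242 10.416474438385846
t 2.75 p [ 0.4704 -0.3598  0.2578] w 0.998 F [0.7 0.6 0.1] ty -70.0 tz [-0.001  0.001 -1.   ]
off cm [  0.21  -3.32 -15.78]
ang [-0.07 -0.05  0.  ]
```

Call:
drive_tool:
  deltas:
    - {"hand": 0.4,"offset": [-0.1,-3.6,-20.3],"angular": [0,0,0.5]}
    - {"hand": 0.4,"offset": [-0.1,-3.6,-20.3],"angular": [0,0,0.5]}
    - {"hand": 0.4,"offset": [-0.1,-3.6,-20.3],"angular": [0,0,0.5]}
    - {"hand": 0.4,"offset": [-0.1,-3.6,-20.3],"angular": [0,0,0.5]}
    - {"hand": 0.4,"offset": [-0.1,-3.6,-20.3],"angular": [0,0,0.5]}
    - {"hand": 0.4,"offset": [-0.1,-3.6,-20.3],"angular": [0,0,0.5]}

```text
time: 3.5
tool_pos: [0.4719, -0.3962, 0.0588]
tcp_rot: [3.087, 0.561, 0.005]
wrist_force: [-0.0, 0.2, -0.3]
width: 0.404
```

```bash
python3 - <<'E'
from h import *
go(.469,-.3955,.003,-69.5)
c=snap('wrist','w3')
cv2.imwrite('pics/w3c.png',c['frame'])
E
```

```text
t 3.50 p [ 0.4719 -0.3962  0.0588] w 0.404 F [-0.   0.2 -0.3] ty -69.4 tz [ 0.004 -0.003 -1.   ]
off cm [-0.29  0.07 -5.58]
ang [ 0.18  0.21 -0.09]
```

View pics/w3c.png

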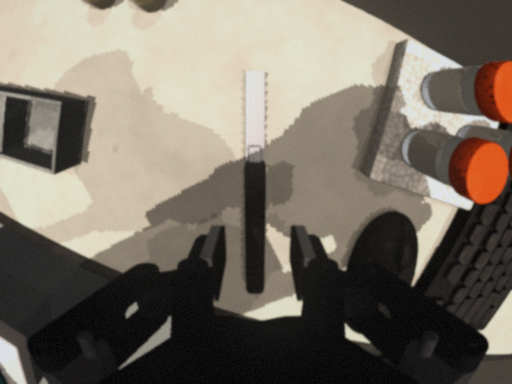

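Call:
drive_tool:
  deltas:
    - {"hand": 0.4,"offset": [-0.1,0,-4.5],"angular": [0,0,0]}
    - {"hand": 0.4,"offset": [-0.1,0,-5.4],"angular": [0,0,0]}
    - {"hand": 0.4,"offset": [-0.1,0,-5.6],"angular": [0,0,0]}
    - {"hand": 0.4,"offset": [-0.1,0,-5.6],"angular": [0,0,0]}
    - {"hand": 0,"offset": [-0.1,0,-5.6],"angular": [0,0,0]}
    - {"hand": 0,"offset": [-0.1,0,-5.6],"angular": [0,0,0]}
    - {"hand": 0,"offset": [-0.1,0,-5.6],"angular": [0,0,0]}
    - {"hand": 0,"offset": [-0.1,0,-5.6],"angular": [0,0,0]}
  force: 100

```text
time: 4.55
tool_pos: [0.4699, -0.3962, 0.0014]
tcp_rot: [3.089, 0.56, 0.003]
wrist_force: [-0.6, 0.1, 6.4]
width: 0.135
```

```bash
python3 - <<'E'
from h import *
go(.469,-.3955,.25,-69.5)
E
```

```text
t 4.55 p [ 0.4699 -0.3962  0.0014] w 0.135 F [-0.6  0.1  6.4] ty -69.4 tz [ 0.002 -0.002 -1.   ]
off cm [-0.09  0.07 24.86]
ang [ 0.11  0.12 -0.05]
```

Call:
drive_tool:
  deltas:
    - {"hand": 0,"offset": [0,0,2],"angular": [0,0,0]}
    - {"hand": 0,"offset": [0,0,8],"angular": [0,0,0]}
    - {"hand": 0,"offset": [0,0,14],"angular": [0,0,0]}
    - {"hand": 0,"offset": [0,0,20],"angular": [0,0,0]}
    - {"hand": 0,"offset": [0,0,20],"angular": [0,0,0]}

```text
time: 5.18
tool_pos: [0.4723, -0.3983, 0.2087]
tcp_rot: [3.08, 0.558, 0.014]
wrist_force: [0.4, -0.9, -0.4]
width: 0.132
```

```bash
python3 - <<'E'
from h import *
go(.469,-.3955,.25,-69.5)
b=snap('wrist','w4')['frame'];a=cv2.imread('pics/w1.png')
cv2.imwrite('pics/w14.png',np.vstack([cv2.resize(a[60:384],None,fx=1.55,fy=1.55)[:400],cv2.resize(b[150:384],None,fx=1.55,fy=1.55)])[:600*2][:760])
cv2.imwrite('pics/w1b.png',cv2.resize(a,(800,600),interpolation=cv2.INTER_CUBIC))
b=cv2.resize(b[60:300,120:392],None,fx=2,fy=2);cv2.imwrite('pics/w4b.png',b)
E
```

```text
t 5.17 p [ 0.4723 -0.3983  0.2087] w 0.132 F [ 0.4 -0.9 -0.4] ty -69.5 tz [ 0.011 -0.01  -1.   ]
off cm [-0.33  0.28  4.13]
ang [ 0.57  0.62 -0.05]
```

View pics/w1b.png

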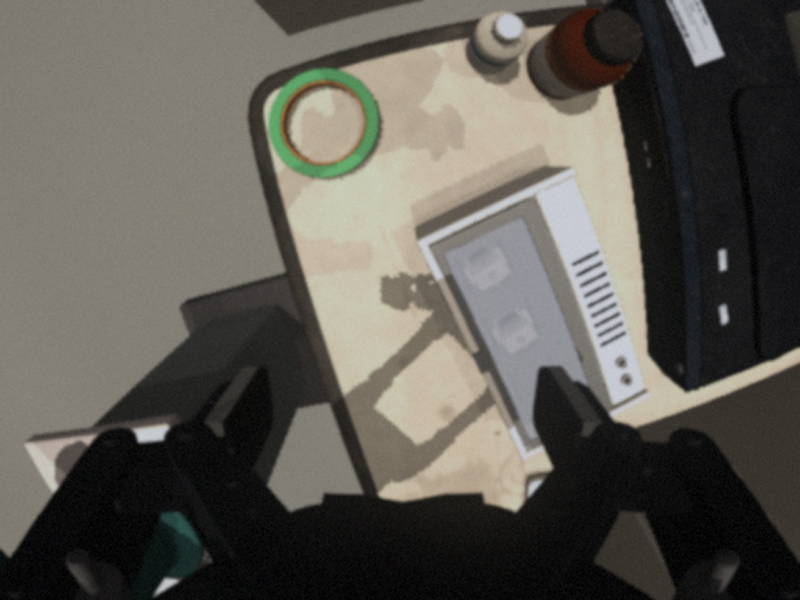

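View pics/w4b.png

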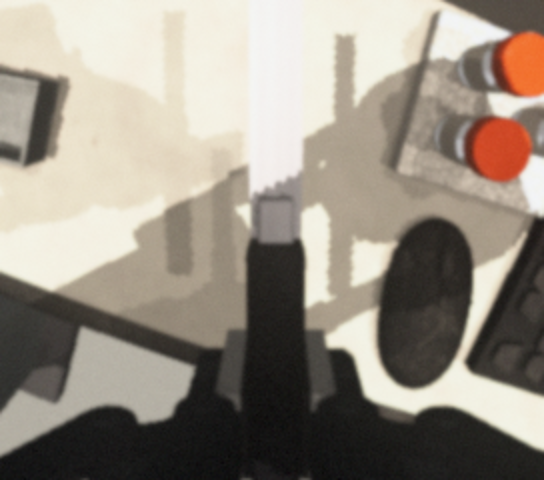

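The first picture shows two cartridges, in the +y bay (487,262) and the middle bay (515,327); the -y bay is empty. The spatula is held straight and centred in the second.

```bash
python3 - <<'E'
from h import *
c=load('w1')
P=lambda u,v,z: atz(c,(u+.5)*.64-.5,(v+.5)*.64-.5,z,True)[:2]
fl,fr,rr,rl=P(417,240,.077),P(526,458,.077),P(647,393,.07),P(575,170,.07)
for a,b in [(fl,fr),(rl,rr),(fr,rr),(fl,rl)]: print(np.linalg.norm(a-b),np.degrees(np.arctan2(*(b-a)[::-1])))
print([p.round(4) for p in (fl,fr,rr,rl)])
print('expect',an(-42,114),an(-42,-114),an(95,-114),an(95,114))
print('lip?',P(474,350,.077),an(-42,0),'cart',P(487,262,.07),an(0,62),P(515,327,.07),an(0,0))
c=load('w4'); 
print('tip px',proj(c,[0,0,0],1))
s,p,R=st()
# spatula tip direction from blade mid line at top of crop
for x,y in [(275,5),(276,180),(275,245),(275,325)]: 
    print((x+.5)/2-.5+120,(y+.5)/2-.5+60)
for d in (.036,.06,.095): print(d, proj(c,p-R[:,2]*.006+ R[:,0]*d,1),proj(c,p-R[:,2]*.006- R[:,0]*d,1))
print(R.round(3))
E
```

```text
0.2275620649019599 -76.70723422864455
0.2232718636224947 -77.95949712555549
0.132510859093928 12.319826891805908
0.13752936992403234 10.544775419890078
[array([0.4839, 0.3073]), array([0.5362, 0.0859]), array([0.6657, 0.1141]), array([0.6191, 0.3325])]
expect [0.48409994 0.30452176 0.        ] [0.53305959 0.08184048 0.        ] [0.66686369 0.11125922 0.        ] [0.61790404 0.3339405  0.        ]
lip? [0.50805929 0.20838486] [0.50857976 0.19318112 0.        ] cart [0.53342097 0.27608483] [0.53628641 0.26275368 0.        ] [0.54595518 0.21656374] [0.5496 0.2022 0.    ]
tip px [  4.05102921 310.87199336]
257.25 62.25
257.75 149.75
257.25 182.25
257.25 222.25
0.036 [252.35089903 174.60427426] [253.21714341 296.18293431]
0.06 [252.16010482 125.2603191 ] [253.51856538 326.05844161]
0.095 [252.05135197  52.05563973] [253.92409604 361.49444157]
[[ 0.936  0.351  0.006]
 [ 0.351 -0.936 -0.006]
 [ 0.004  0.008 -1.   ]]
```

```bash
sed -i 's/AO=np.array.*; AY=12.4/AO=np.array([.550,.2028]); AY=12.4/' h.py; python3 - <<'E'
from h import *
c=load('top0')
A=lambda x,y,z: atz(c,145+(x+.5)/7-.5,150+(y+.5)/7-.5,z)[:2]
print(A(215,302,.07),an(0,62),A(322,282,.07),an(0,0),'lip',A(332,345,.077),an(-42,0))
p=an(-167,0,120); go(*p,-77.6)
E
```

```text
[0.53417724 0.26042804] [0.53668641 0.26335368 0.        ] [0.54604756 0.1998927 ] [0.55   0.2028 0.    ] lip [0.50941463 0.1921908 ] [0.50897976 0.19378112 0.        ]
t 5.22 p [ 0.4706 -0.3968  0.2048] w 0.133 F [ 0.6  0.7 -1. ] ty -69.5 tz [ 0.006 -0.006 -1.   ]
off cm [-8.37 56.38 -8.48]
ang [ 0.35  0.34 -8.15]
```

Call:
drive_tool:
  deltas:
    - {"hand": 0,"offset": [-8.4,50,0],"angular": [0.3,0.3,-8.1]}
    - {"hand": 0,"offset": [-8.4,50,0],"angular": [0.3,0.3,-8.1]}
    - {"hand": 0,"offset": [-8.4,50,0],"angular": [0.3,0.3,-8.1]}
    - {"hand": 0,"offset": [-8.4,50,0],"angular": [0.3,0.3,-8.1]}
    - {"hand": 0,"offset": [-8.4,50,0],"angular": [0.3,0.3,-8.1]}
    - {"hand": 0,"offset": [-8.4,50,0],"angular": [0.3,0.3,-8.1]}
    - {"hand": 0,"offset": [-8.4,50,0],"angular": [0.3,0.3,-8.1]}
    - {"hand": 0,"offset": [-8.4,50,0],"angular": [0.3,0.3,-8.1]}

```text
time: 6.22
tool_pos: [0.384, 0.0994, 0.1983]
tcp_rot: [-3.117, -0.339, 0.01]
wrist_force: [1.4, -0.6, 0.1]
width: 0.129
```

Call:
drive_tool:
  deltas:
    - {"hand": 0,"offset": [0,6.2,-4],"angular": [0,0,0]}
    - {"hand": 0,"offset": [0,6.2,-9],"angular": [0,0,0]}
    - {"hand": 0,"offset": [0,6.2,-12],"angular": [0,0,0]}
    - {"hand": 0,"offset": [0,6.2,-12],"angular": [0,0,0]}
    - {"hand": 0,"offset": [0,6.2,-12],"angular": [0,0,0]}

```text
time: 6.85
tool_pos: [0.3862, 0.1598, 0.0801]
tcp_rot: [-3.117, -0.339, 0.006]
wrist_force: [-0.3, 0.3, -1.6]
width: 0.133
```

```bash
python3 - <<'E'
from h import *
c=snap('wrist','w5')
go(*an(-167,0,61.4),-77.6)
cv2.imwrite('pics/w5b.png',cv2.resize(c['frame'][0:260,100:440],None,fx=2.3,fy=2.3,interpolation=cv2.INTER_CUBIC))
E
```

```text
t 6.90 p [0.387  0.16   0.0808] w 0.132 F [0.3 0.2 0.8] ty -77.6 tz [-0.003  0.006 -1.   ]
off cm [-0.01  0.7  -1.94]
ang [-0.36 -0.17 -0.01]
```

View pics/w5b.png

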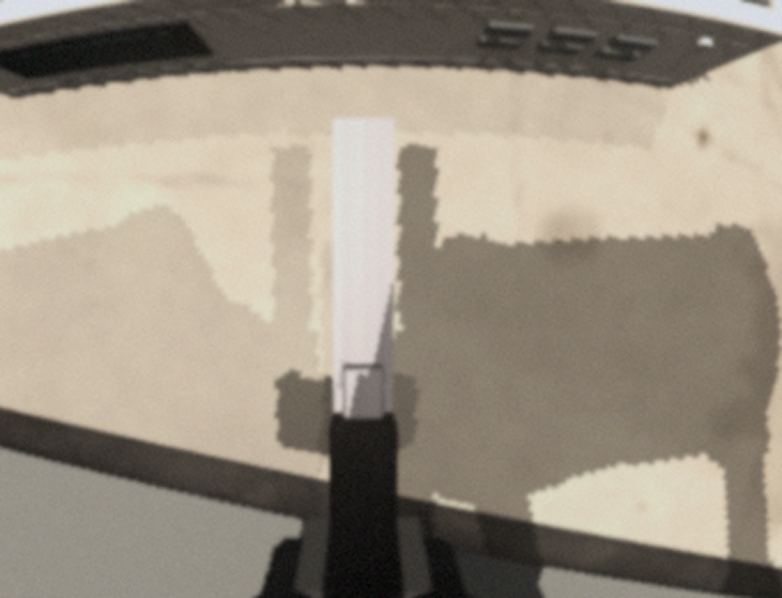

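The tip is at (363,118). The slot is only half visible at the top edge, centred near x = 320. I'll shift sideways and raise the tool to see it whole.

Call:
drive_tool:
  deltas:
    - {"hand": 0,"offset": [0,0.7,6],"angular": [-0.3,-0.2,0]}
    - {"hand": 0,"offset": [0,0.7,6],"angular": [-0.3,-0.2,0]}
    - {"hand": 0,"offset": [0,0.7,6],"angular": [-0.3,-0.2,0]}
    - {"hand": 0,"offset": [0,0.7,6],"angular": [-0.3,-0.2,0]}

```text
time: 7.4
tool_pos: [0.3853, 0.1664, 0.139]
tcp_rot: [-3.123, -0.34, 0.004]
wrist_force: [0.4, 0.2, -0.5]
width: 0.138
```

```bash
python3 - <<'E'
from h import *
c=snap('wrist','w6')
go(*an(-167,0,61.4),-77.6)
print('slot pred',proj(c,an(-42,0,68),1),proj(c,an(-42,0,77),1), proj(c,an(-42,114,77),1),proj(c,an(-42,-114,77),1))
cv2.imwrite('pics/w6b.png',cv2.resize(c['frame'][0:200,120:400],None,fx=2.8,fy=2.8,interpolation=cv2.INTER_CUBIC))
E
```

```text
t 7.45 p [0.3851 0.1664 0.1386] w 0.130 F [-0.4 -0.   0.6] ty -77.6 tz [-0.003 -0.    -1.   ]
off cm [ 0.18  0.06 -7.72]
ang [ 0.02 -0.18 -0.02]
slot pred [256.37137474  25.54788009] [256.30737628  22.28656981] [103.03140147  36.62416625] [410.29992463  36.19275198]
```

View pics/w6b.png

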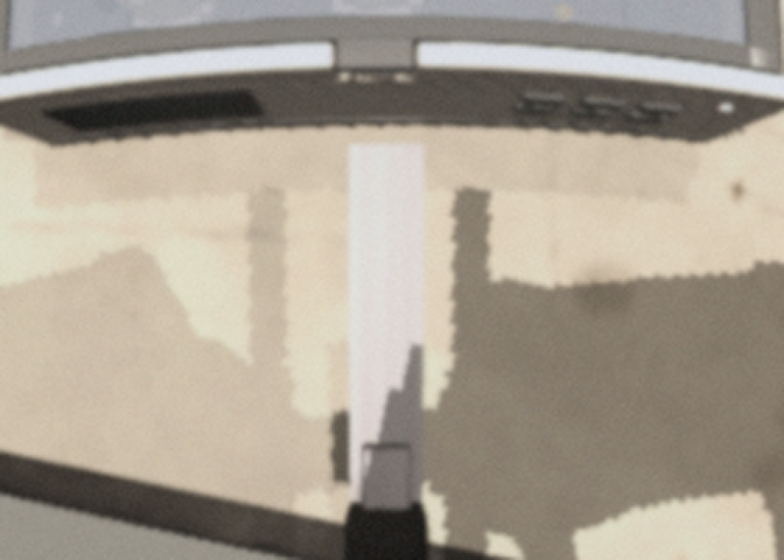

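```bash
sed -i 's/AO=np.array.*; AY=12.4/AO=np.array([.5495,.2051]); AY=12.4/' h.py; python3 - <<'E'
from h import *
go(*an(-165,0,61.4),-77.6)
print((an(48,0)-an(0,0))*100)
E
```

```text
t 7.45 p [0.3851 0.1664 0.1386] w 0.130 F [-0.4 -0.   0.6] ty -77.6 tz [-0.003 -0.    -1.   ]
off cm [ 0.33  0.33 -7.72]
ang [ 0.02 -0.18 -0.02]
[4.68802694 1.03072957 0.        ]
```

Call:
drive_tool:
  deltas:
    - {"hand": 0,"offset": [0.3,0.3,-4],"angular": [0,-0.2,0]}
    - {"hand": 0,"offset": [0.3,0.3,-7.7],"angular": [0,-0.2,0]}
    - {"hand": 0,"offset": [0.3,0.3,-7.7],"angular": [0,-0.2,0]}
    - {"hand": 0,"offset": [0.3,0.3,-7.7],"angular": [0,-0.2,0]}
    - {"hand": 0,"offset": [0.3,0.3,-7.7],"angular": [0,-0.2,0]}
  force: 110

```text
time: 8.07
tool_pos: [0.3904, 0.1704, 0.0641]
tcp_rot: [-3.122, -0.34, -0.008]
wrist_force: [0.1, 1.3, -0.2]
width: 0.128
```

```bash
python3 - <<'E'
from h import *
go(*an(-119,0,61.4),-77.6)
c=snap('side','s1'); p=proj(c,an(-42,0,68)); print(p)
x,y=int(p[0]),int(p[1])
cv2.imwrite('pics/s1b.png',cv2.resize(c['frame'][y-60:y+50,x-90:x+70],None,fx=4.5,fy=4.5,interpolation=cv2.INTER_CUBIC))
E
```

```text
t 8.07 p [0.3904 0.1704 0.0641] w 0.128 F [ 0.1  1.3 -0.2] ty -77.6 tz [ 0.005  0.001 -1.   ]
off cm [ 4.29  0.91 -0.27]
ang [-0.08  0.28 -0.05]
[245.97781422 163.37709305]
```

View pics/s1b.png

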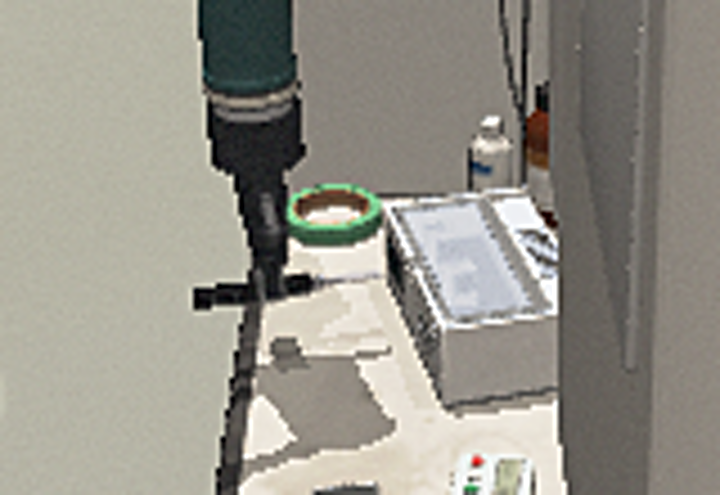

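```bash
python3 - <<'E'
from h import *
c=load('s1'); s,p,R=st(); 
x=int(proj(c,an(-42,0,68))[0]);y=int(proj(c,an(-42,0,68))[1])
f=lambda X:(proj(c,X)-[x-90,y-60]+.5)*4.5
m=p+np.array([0,0,.0066]); ex=np.array([np.cos(np.radians(12.4)),np.sin(np.radians(12.4)),0])
print('tail',f(m-.066*ex),'junc',f(m+.036*ex),'tip',f(m+.095*ex),'slot',f(an(-42,0,68)),'fl',f(an(-42,114,77)),'fr',f(an(-42,-114,77)))
go(*an(-119,0,61.4),-77.6)
E
```

```text
tail [194.39740285 300.65883862] junc [314.09801623 284.29503624] tip [382.01024046 275.01102186] slot [411.65016398 273.94691871] fl [384.21774364 205.59551747] fr [441.90439244 331.66556788]
t 8.12 p [0.3904 0.1704 0.0642] w 0.128 F [-0.3  0.8 -0.1] ty -77.6 tz [ 0.005  0.001 -1.   ]
off cm [ 4.29  0.92 -0.28]
ang [-0.08  0.29 -0.05]
```

Call:
drive_tool:
  deltas:
    - {"hand": 0,"offset": [0,0,-0.3],"angular": [0,0.3,0]}
    - {"hand": 0,"offset": [0,0,-0.3],"angular": [0,0.3,0]}
    - {"hand": 0,"offset": [1.2,0.25,-0.3],"angular": [0,0.3,0]}
    - {"hand": 0,"offset": [2.0,0.43,-0.3],"angular": [0,0.3,0]}
    - {"hand": 0,"offset": [2.4,0.52,-0.3],"angular": [0,0.3,0]}
    - {"hand": 0,"offset": [2.8,0.6,-0.3],"angular": [0,0.3,0]}
    - {"hand": 0,"offset": [2.8,0.6,-0.3],"angular": [0,0.3,0]}

```text
time: 9.0
tool_pos: [0.4172, 0.1759, 0.0595]
tcp_rot: [-3.122, -0.34, 0.005]
wrist_force: [-0.0, -1.2, 0.1]
width: 0.131
```

```bash
python3 - <<'E'
from h import *
go(*an(-119,0,61.4),-77.6)
print(st()[0]['wrist_force'],st()[0]['torque'])
E
```

```text
t 9.00 p [0.4172 0.1759 0.0595] w 0.131 F [-0.  -1.2  0.1] ty -77.6 tz [-0.003  0.    -1.   ]
off cm [1.61 0.36 0.19]
ang [-0.02 -0.19 -0.04]
[-0.04336385 -1.22204057  0.08804036] [0.01308167 0.04724692 0.02700499]
```

Call:
drive_tool:
  deltas:
    - {"hand": 0,"offset": [0,0,0.15],"angular": [0,0,0]}
    - {"hand": 0,"offset": [0.4,0.09,0.15],"angular": [0,0,0]}
    - {"hand": 0,"offset": [0.8,0.18,0.15],"angular": [0,0,0]}
    - {"hand": 0,"offset": [1.2,0.26,0.15],"angular": [0,0,0]}
    - {"hand": 0,"offset": [1.6,0.35,0.15],"angular": [0,0,0]}
    - {"hand": 0,"offset": [1.6,0.35,0.15],"angular": [0,0,0]}

```text
time: 9.75
tool_pos: [0.4334, 0.1795, 0.0611]
tcp_rot: [-3.122, -0.34, 0.004]
wrist_force: [0.2, 0.7, -0.7]
width: 0.131
```

```bash
python3 - <<'E'
from h import *
go(*an(-119,0,61.4),-77.6)
c=snap('wrist','w7')
cv2.imwrite('pics/w7b.png',cv2.resize(c['frame'][0:200,120:400],None,fx=2.8,fy=2.8,interpolation=cv2.INTER_CUBIC))
E
```

```text
t 9.75 p [0.4334 0.1795 0.0611] w 0.131 F [ 0.2  0.7 -0.7] ty -77.6 tz [-0.003  0.    -1.   ]
off cm [-0.01  0.01  0.03]
ang [-0.03 -0.16 -0.04]
```

View pics/w7b.png

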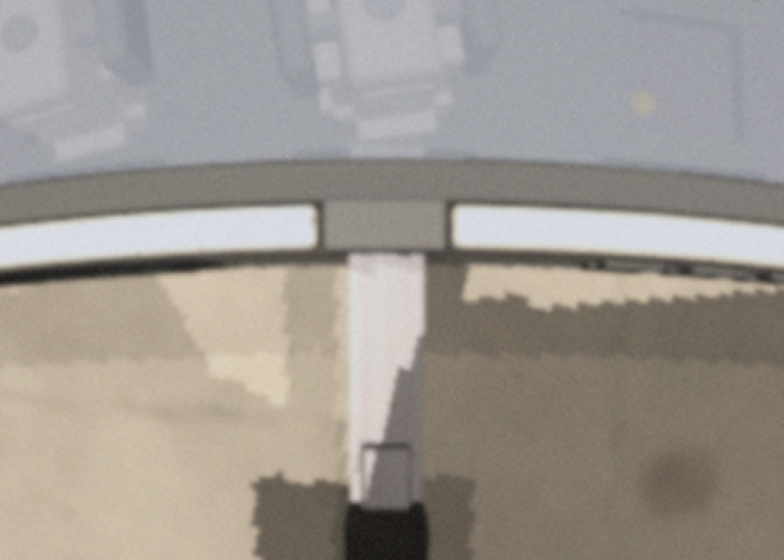

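The blade is under the lip and centred on the tab (386 against 385). Next I lift.

Call:
drive_tool:
  deltas:
    - {"hand": 0,"offset": [0,0,0.6],"angular": [0,0,0]}
    - {"hand": 0,"offset": [0,0,1.0],"angular": [0,0,0]}
    - {"hand": 0,"offset": [0,0,1.4],"angular": [0,0,0]}
    - {"hand": 0,"offset": [0.1,0.02,1.8],"angular": [0,0,0]}
    - {"hand": 0,"offset": [0.35,0.08,2.4],"angular": [0,0,0]}
    - {"hand": 0,"offset": [0.35,0.08,2.4],"angular": [0,0,0]}

```text
time: 10.55
tool_pos: [0.4375, 0.1806, 0.0861]
tcp_rot: [-3.122, -0.341, 0.001]
wrist_force: [-0.2, -0.8, -1.1]
width: 0.123
```

```bash
python3 - <<'E'
from h import *
go(*an(-115.4,0,85.4),-77.6)
c=snap('wrist','w8')
cv2.imwrite('pics/w8b.png',cv2.resize(c['frame'][0:200,120:400],None,fx=2,fy=2,interpolation=cv2.INTER_CUBIC))
E
```

```text
t 10.55 p [0.4375 0.1806 0.0861] w 0.123 F [-0.2 -0.8 -1.1] ty -77.6 tz [-0.001  0.001 -1.   ]
off cm [-0.08 -0.02 -0.07]
ang [-0.06 -0.06 -0.05]
```

View pics/w8b.png

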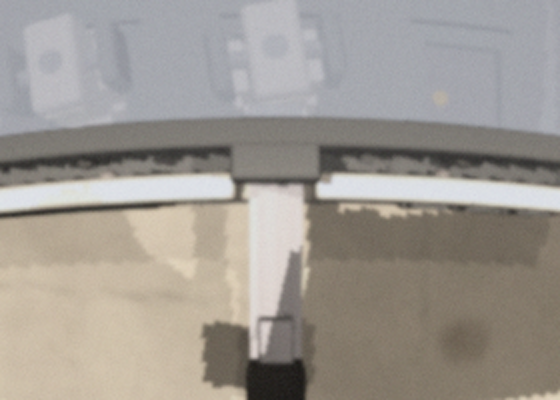

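The cover has come off its catches: a dark gap shows behind the front wall. I'll carry on along the arc.

Call:
drive_tool:
  deltas:
    - {"hand": 0,"offset": [0.35,0.08,0.9],"angular": [0,0,0]}
    - {"hand": 0,"offset": [0.7,0.15,1.8],"angular": [0,0,0]}
    - {"hand": 0,"offset": [1.2,0.27,2.6],"angular": [0,0,0]}
    - {"hand": 0,"offset": [1.9,0.42,3.4],"angular": [0,0,0]}
    - {"hand": 0,"offset": [2.6,0.58,4.0],"angular": [0,0,0]}
    - {"hand": 0,"offset": [3.4,0.75,4.6],"angular": [0,0,0]}
    - {"hand": 0,"offset": [4.3,0.95,5.0],"angular": [0,0,0]}
    - {"hand": 0,"offset": [5.2,1.14,5.3],"angular": [0,0,0]}

```text
time: 11.6
tool_pos: [0.4893, 0.1918, 0.1384]
tcp_rot: [-3.122, -0.341, 0.004]
wrist_force: [-1.4, -0.0, 0.4]
width: 0.104
```

Call:
drive_tool:
  deltas:
    - {"hand": 0,"offset": [0.9,0.2,0.2],"angular": [0,0,0]}
    - {"hand": 0,"offset": [1.8,0.4,0.2],"angular": [0,0,0]}
    - {"hand": 0,"offset": [2.5,0.55,0],"angular": [0,0,0]}
    - {"hand": 0,"offset": [3.0,0.66,-0.2],"angular": [0,0,0]}
    - {"hand": 0,"offset": [3.3,0.73,-0.2],"angular": [0,0,0]}
    - {"hand": 0,"offset": [3.3,0.73,-0.2],"angular": [0,0,0]}

```text
time: 12.35
tool_pos: [0.5215, 0.1989, 0.1359]
tcp_rot: [-3.122, -0.34, 0.005]
wrist_force: [-0.4, -0.8, -0.1]
width: 0.102
```

```bash
python3 - <<'E'
from h import *
s,p,R=st(); a=np.radians(AY); r=np.array([[np.cos(a),np.sin(a)],[-np.sin(a),np.cos(a)]])
print('analyser frame TCP',r@(p[:2]-AO)*1e3)
go(*p,-77.6)
E
```

```text
analyser frame TCP [-28.63568129  -0.07309596]
t 12.35 p [0.5215 0.1989 0.1359] w 0.102 F [-0.4 -0.8 -0.1] ty -77.6 tz [-0.003  0.    -1.   ]
off cm [0. 0. 0.]
ang [-0.02 -0.18 -0.05]
```

```bash
python3 - <<'E'
from h import *
c=snap('wrist','w9')['frame'];d=snap('side','s2')['frame']
x,y=246,163
e=cv2.resize(d[y-75:y+35,x-70:x+60],None,fx=3.4,fy=3.4,interpolation=cv2.INTER_CUBIC)
c=cv2.resize(c[0:300,100:412],(389,374)); print(e.shape,c.shape)
cv2.imwrite('pics/c9.png',np.hstack([c[:374],e[:374,:400]]))
E
```

```text
(374, 442, 3) (374, 389, 3)
```

View pics/c9.png

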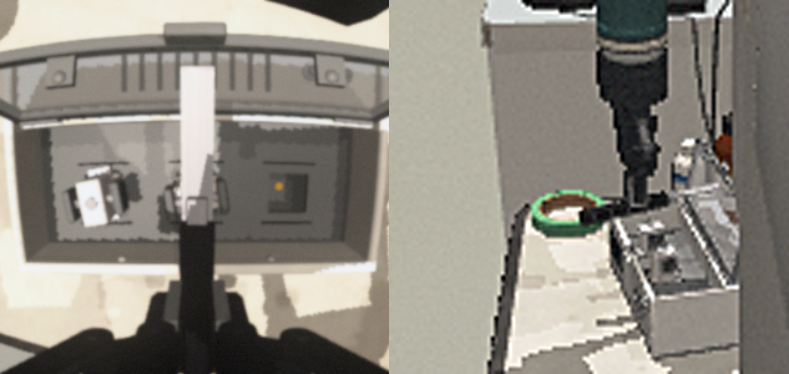

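```bash
python3 - <<'E'
from h import *
c=load('top0')
for u,v in [(377,305),(403,305),(405,282),(379,281)]: print(atz(c,u*.64,v*.64,0.0 if v>300 else .019)[:2].round(3))
p=an(-110,0,150); go(*p,-77.6); go(.44,.015,.1,-77.6)
E
```

```text
[ 0.533 -0.001]
[ 0.534 -0.07 ]
[ 0.593 -0.074]
[ 0.595 -0.006]
t 12.45 p [0.5214 0.1989 0.136 ] w 0.109 F [-0.2 -0.7 -0.9] ty -77.6 tz [-0.003  0.    -1.   ]
off cm [-7.94 -1.74  1.4 ]
ang [-0.02 -0.17 -0.05]
t 12.45 p [0.5214 0.1989 0.136 ] w 0.109 F [-0.2 -0.7 -0.9] ty -77.6 tz [-0.003  0.    -1.   ]
off cm [ -8.14 -18.39  -3.6 ]
ang [-0.02 -0.17 -0.05]
```

Call:
drive_tool:
  deltas:
    - {"hand": 0,"offset": [-6.0,-1.3,1.4],"angular": [0,0,0]}
    - {"hand": 0,"offset": [-8.0,-1.8,1.4],"angular": [0,0,0]}
    - {"hand": 0,"offset": [-8.2,-8,1.4],"angular": [0,0,0]}
    - {"hand": 0,"offset": [-8.2,-14,0],"angular": [0,0,0]}
    - {"hand": 0,"offset": [-8.2,-18.4,-4],"angular": [0,0,0]}
    - {"hand": 0,"offset": [-8.2,-18.4,-9],"angular": [0,0,0]}
    - {"hand": 0,"offset": [-8.2,-18.4,-10],"angular": [0,0,0]}
    - {"hand": 0,"offset": [-8.2,-18.4,-10],"angular": [0,0,0]}

```text
time: 13.45
tool_pos: [0.4393, 0.0152, 0.0362]
tcp_rot: [-3.122, -0.341, 0.006]
wrist_force: [0.1, -0.4, 0.1]
width: 0.108
```

```bash
python3 - <<'E'
from h import *
go(.44,.015,.0015,-77.6)
E
```

```text
t 13.45 p [0.4393 0.0152 0.0362] w 0.108 F [ 0.1 -0.4  0.1] ty -77.5 tz [-0.004  0.    -1.   ]
off cm [ 0.07 -0.02 -3.47]
ang [-0.03 -0.23 -0.08]
```

Call:
drive_tool:
  deltas:
    - {"hand": 0,"offset": [0,0,-2.6],"angular": [0,-0.2,0]}
    - {"hand": 0,"offset": [0,0,-3.2],"angular": [0,-0.2,0]}
    - {"hand": 0,"offset": [0,0,-3.4],"angular": [0,-0.2,0]}
    - {"hand": 0,"offset": [0,0,-3.45],"angular": [0,-0.2,0]}
    - {"hand": 0,"offset": [0,0,-3.45],"angular": [0,-0.2,0]}

```text
time: 14.08
tool_pos: [0.4461, 0.0148, 0.0106]
tcp_rot: [3.121, 0.343, 0.015]
wrist_force: [-14.5, -3.3, 50.5]
width: 0.107
```

```bash
python3 - <<'E'
from h import *
go(.44,.015,.0015,-77.6)
E
```

```text
t 14.07 p [0.4461 0.0148 0.0106] w 0.107 F [-14.5  -3.3  50.5] ty -77.5 tz [ 0.01  -0.001 -1.   ]
off cm [-0.61  0.02 -0.91]
ang [ 0.07  0.55 -0.14]
```

Call:
drive_tool:
  deltas:
    - {"hand": 0,"offset": [0,0,0.9],"angular": [0,0,0]}
    - {"hand": 0,"offset": [0,0,0.9],"angular": [0,0,0]}

```text
time: 14.32
tool_pos: [0.443, 0.0155, 0.0138]
tcp_rot: [3.122, 0.343, 0.012]
wrist_force: [1.0, 0.1, 1.3]
width: 0.105
```

```bash
python3 - <<'E'
from h import *
go(.44,.015,.0015,-77.6)
s,p,R=st()
c=snap('side','s3'); w=snap('wrist','w10')
m=p+np.array([0,0,.0066]); ex=np.array([np.cos(np.radians(12.4)),np.sin(np.radians(12.4)),0])
o=proj(c,m).astype(int)-[35,35]
print(o,'tail',(proj(c,m-.066*ex)-o)*5,'junc',(proj(c,m+.036*ex)-o)*5,'tip',(proj(c,m+.095*ex)-o)*5)
e=cv2.resize(c['frame'][o[1]:o[1]+70,o[0]:o[0]+80],None,fx=5,fy=5,interpolation=cv2.INTER_CUBIC)
x=cv2.resize(w['frame'][0:300,100:412],(364,350))
cv2.imwrite('pics/c10.png',np.hstack([e,x]))
E
```

```text
t 14.32 p [0.443  0.0155 0.0138] w 0.105 F [1.  0.1 1.3] ty -77.5 tz [ 0.008  0.    -1.   ]
off cm [-0.3  -0.05 -1.23]
ang [-0.02  0.43 -0.13]
[193 165] tail [ 83.33013557 192.51068396] junc [225.0562263  170.79004184] tip [305.35318558 158.48389901]
```

View pics/c10.png

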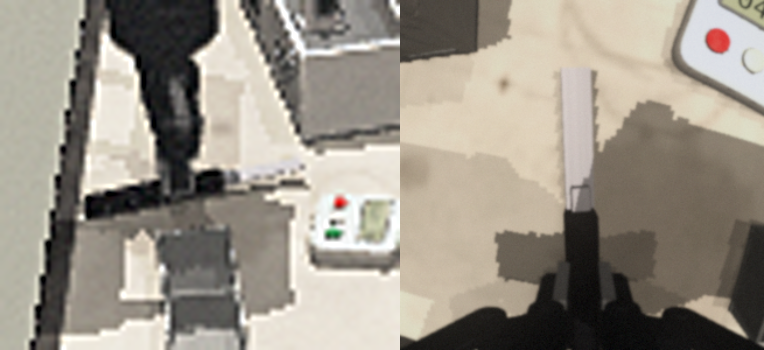

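The spatula slid down about 6 mm in the grip, tail slightly low, but it is level enough. I'll lower 1.5 mm and let go.

Call:
drive_tool:
  deltas:
    - {"hand": 0,"offset": [0,0,-0.15],"angular": [0,0,0]}
    - {"hand": 0,"offset": [0,0,-0.15],"angular": [0,0,0]}
    - {"hand": 0.2,"offset": [0,0,-0.15],"angular": [0,0,0]}
    - {"hand": 0.45,"offset": [0,0,-0.15],"angular": [0,0,0]}
    - {"hand": 0.45,"offset": [0,0,-0.15],"angular": [0,0,0]}
    - {"hand": 0.45,"offset": [0,0,6],"angular": [0,0,0]}
    - {"hand": 0.45,"offset": [0,0,12],"angular": [0,0,0]}
    - {"hand": 0.45,"offset": [0,0,18],"angular": [0,0,0]}
  force: 60

```text
time: 15.42
tool_pos: [0.4386, 0.0149, 0.1916]
tcp_rot: [-3.123, -0.34, 0.002]
wrist_force: [2.0, 0.7, 0.2]
width: 0.449
```

```bash
python3 - <<'E'
from h import *
for n in ('a','b'):
    pass
a=snap('wrist','w11')
go(*an(0,62,150),-77.6)
# tray location check by top camera: compare with top0
c=snap('top','top1'); a0=cv2.imread('pics/top0.png')
d=cv2.absdiff(a0[195:230,245:310],c['frame'][195:230,245:310]).max(2); print('tray diff',(d>40).sum(), d.max())
g=cv2.imread('pics/w11.png',0)
E
```

```text
t 15.47 p [0.444  0.0148 0.2008] w 0.451 F [2.8 0.2 4.3] ty -77.5 tz [ 0.013  0.    -1.   ]
off cm [ 9.22 25.09 -5.08]
ang [-0.    0.74 -0.05]
tray diff 703 149
```

Call:
drive_tool:
  deltas:
    - {"hand": 0.54,"offset": [0,12,-2],"angular": [0,0,0]}
    - {"hand": 0.54,"offset": [4,20,-4],"angular": [0,0,0]}
    - {"hand": 0.54,"offset": [9.2,25.1,-6],"angular": [0,0.4,0]}
    - {"hand": 0.54,"offset": [9.2,25.1,-8],"angular": [0,0.4,0]}
    - {"hand": 0.54,"offset": [9.2,25.1,-8],"angular": [0,0.4,0]}
    - {"hand": 0.54,"offset": [9.2,25.1,-8],"angular": [0,0.4,0]}
    - {"hand": 0.54,"offset": [9.2,25.1,-8],"angular": [0,0.4,0]}
    - {"hand": 0.54,"offset": [9.2,25.1,-8],"angular": [0,0.4,0]}

```text
time: 16.52
tool_pos: [0.5312, 0.2649, 0.1109]
tcp_rot: [-3.122, -0.339, 0.01]
wrist_force: [-0.1, 0.1, 0.2]
width: 0.541
```

```bash
python3 - <<'E'
from h import *
go(*an(0,62,44),-77.6)
c=snap('wrist','w12')
s,p,R=st()
# predicted pixels: head corners/top centre of both cartridges, and finger symmetric check
for y in (62,0): print(y,[proj(c,an(x,y+k,70),1).round(1) for x,k in ((0,0),(18,0),(-18,0),(0,13),(0,-13))])
t=load('top1'); 
import sys
cv2.imwrite('pics/tmp.png',np.hstack([cv2.resize(c['frame'][60:330,110:400],(400,372),interpolation=cv2.INTER_CUBIC),cv2.resize(t['frame'][165:230,220:345][:,:],(400,208),interpolation=cv2.INTER_CUBIC)[:372] if 0 else cv2.copyMakeBorder(cv2.resize(t['frame'][165:235,235:355],(400,233),interpolation=cv2.INTER_CUBIC),0,139,0,0,cv2.BORDER_CONSTANT)]))
E
```

```text
t 16.52 p [0.5312 0.2649 0.1109] w 0.541 F [-0.1  0.1  0.2] ty -77.6 tz [-0.006  0.    -1.   ]
off cm [ 0.5   0.08 -6.69]
ang [-0.02 -0.37  0.01]
62 [array([257.1, 203.4]), array([257.1, 176.7]), array([257.1, 228.5]), array([237.3, 203.4]), array([277. , 203.4])]
0 [array([349. , 202.9]), array([351.3, 177.1]), array([346.3, 227.3]), array([330.6, 203.1]), array([366.7, 202.7])]
```

```bash
python3 - <<'E'
from h import *
g=cv2.cvtColor(cv2.imread('pics/w12.png'),cv2.COLOR_BGR2GRAY)
s=cv2.resize(g[150:262,200:400],(50,28),interpolation=cv2.INTER_AREA)
for i,r in enumerate(s): print(150+4*i,' '.join('%2d'%(v//4) for v in r))
E
```

```text
150 16 20 33 34 33 34 37 38 38 38 38 38 38 38 37 35 34 26 20 20 20 20 21 20 21 21 21 21 20 21 20 21 20 20 20 20 20 20 20 20 20 20 20 19 17 17 19 20 20 20
154 17 19 31 34 33 33 35 38 38 38 38 38 38 38 37 35 28 19 20 20 21 20 20 20 20 20 21 20 20 21 20 20 20 20 20 20 20 20 20 20 20 20 20 18 17 17 19 20 20 20
158 16 17 31 34 33 33 33 35 34 35 35 37 38 36 30 29 24 18 20 20 20 21 20 20 20 20 20 20 20 20 20 20 20 20 20 20 20 20 20 20 20 20 20 18 17 17 19 20 20 20
162 16 19 31 29 25 22 25 28 24 22 24 24 25 20 16 15 14 14 13 13 16 20 20 20 20 20 20 20 20 16 15 15 15 15 15 16 15 15 16 16 19 20 20 20 19 19 20 19 17 16
166 16 16 27 28 16 16 16 16 17 29 30 26 26 24 29 29 19 15 16 15 15 19 20 20 20 20 20 20 20 20 19 19 21 23 26 29 27 19 19 19 20 20 20 20 20 20 20 19 17 18
170 16 17 29 26 16 16 16 15 16 26 22 30 33 34 35 34 24 19 16 15 16 19 20 20 20 20 20 20 20 18 16 21 33 37 40 42 35 23 19 20 20 20 20 20 20 20 20 20 19 19
174 16 17 31 23 16 16 16 16 16 17 21 27 26 24 23 22 26 29 25 16 16 19 20 20 20 20 19 19 19 16 20 23 27 25 23 23 23 27 16 20 20 20 20 20 20 20 20 20 19 16
178 16 16 25 26 16 16 
[... 2511 characters left out ...]
 20 20 20 11  6  6 12 16 15  9  6 12 23 24 25 26 25 22 22 22 22 22 22 22 22 22 22 23
246 10  7  8 12 21 21 21 21 21 21 21 21 21 21 21 21 21 21 21 21 22 21 20 21 20 11  6  7  9 15 16 12  7  8 41 53 54 54 48 23 21 21 21 22 21 21 21 21 22 31
250  8  7  8 12 20 20 21 21 21 21 21 21 21 21 21 21 21 21 21 24 39 28 21 21 20 11  7  6  7 14 16 15  8  6 27 56 57 57 46 22 23 25 26 28 29 30 33 36 37 41
254  8  7  8 15 29 30 29 29 29 28 28 28 28 28 28 29 28 29 29 30 33 31 31 32 32 15  7  7  6 11 16 16 11  6  9 30 38 51 51 30 49 54 55 56 57 57 57 58 58 58
258  8  8  8 25 56 56 56 56 56 56 56 56 56 56 56 56 56 56 56 56 56 57 57 57 57 25  7  7  7 11 20 17 10  6  6 11 22 37 53 45 56 57 56 56 54 53 50 48 47 45
```

Aligned: the head's dark centre is at (257,204), predicted (257,203), and the finger mid-line is at x = 256.5. I'll descend and squeeze.

Call:
drive_tool:
  deltas:
    - {"hand": 0.54,"offset": [0.5,0.1,-1.5],"angular": [0,-0.3,0]}
    - {"hand": 0.54,"offset": [0.5,0.1,-2.5],"angular": [0,-0.3,0]}
    - {"hand": 0.54,"offset": [0.5,0.1,-2.5],"angular": [0,-0.3,0]}
    - {"hand": 0.54,"offset": [0.5,0.1,-2.5],"angular": [0,-0.3,0]}
    - {"hand": 0.54,"offset": [0.5,0.1,-2.5],"angular": [0,-0.3,0]}

```text
time: 17.2
tool_pos: [0.5368, 0.2671, 0.0859]
tcp_rot: [-3.122, -0.341, 0.001]
wrist_force: [0.3, 0.4, 0.2]
width: 0.538
```

```bash
python3 - <<'E'
from h import *
go(*an(0,62,44),-77.6)
E
```

```text
t 17.20 p [0.5368 0.2671 0.0859] w 0.538 F [0.3 0.4 0.2] ty -77.5 tz [-0.001  0.001 -1.   ]
off cm [-0.06 -0.14 -4.19]
ang [-0.04 -0.04 -0.05]
```

Call:
drive_tool:
  deltas:
    - {"hand": 0.54,"offset": [-0.1,-0.1,-2.5],"angular": [0,0,0]}
    - {"hand": 0.54,"offset": [-0.1,-0.1,-4.0],"angular": [0,0,0]}
    - {"hand": 0.54,"offset": [-0.1,-0.1,-4.2],"angular": [0,0,0]}
    - {"hand": 0.54,"offset": [-0.1,-0.1,-4.2],"angular": [0,0,0]}
    - {"hand": 0.2,"offset": [-0.1,-0.1,-4.2],"angular": [0,0,0]}
    - {"hand": 0.1,"offset": [-0.1,-0.1,-4.2],"angular": [0,0,0]}
    - {"hand": 0.1,"offset": [-0.1,-0.1,-4.2],"angular": [0,0,0]}
    - {"hand": 0.1,"offset": [-0.1,-0.1,-4.2],"angular": [0,0,0]}
  force: 40

```text
time: 18.2
tool_pos: [0.537, 0.2665, 0.046]
tcp_rot: [-3.122, -0.341, -0.003]
wrist_force: [-1.3, -0.8, 7.0]
width: 0.242
```

```bash
python3 - <<'E'
from h import *
go(*an(0,62,44),-77.6); print(st()[0]['width']*85)
E
```

```text
t 18.20 p [0.537  0.2665 0.046 ] w 0.242 F [-1.3 -0.8  7. ] ty -77.5 tz [ 0.002  0.002 -1.   ]
off cm [-0.08 -0.08 -0.2 ]
ang [-0.09  0.1  -0.05]
20.606950317145404
```

Call:
drive_tool:
  deltas:
    - {"hand": 0.1,"offset": [0,0,0.7],"angular": [0,0,0]}
    - {"hand": 0.1,"offset": [0,0,1.6],"angular": [0,0,0]}
    - {"hand": 0.1,"offset": [0,0,2.6],"angular": [0,0,0]}
    - {"hand": 0.1,"offset": [0,0,3.8],"angular": [0,0,0]}
    - {"hand": 0.1,"offset": [0,0,5.2],"angular": [0,0,0]}
    - {"hand": 0.1,"offset": [0,0,7],"angular": [0,0,0]}
    - {"hand": 0.1,"offset": [0,0,9],"angular": [0,0,0]}
    - {"hand": 0.1,"offset": [0,0,9],"angular": [0,0,0]}

```text
time: 19.2
tool_pos: [0.5374, 0.2668, 0.1367]
tcp_rot: [-3.121, -0.34, -0.006]
wrist_force: [0.8, 0.0, -0.2]
width: 0.242
```

```bash
python3 - <<'E'
from h import *
go(.47,-.1,.135,-84); print(st()[0]['width']*85)
snap('wrist','w13'); snap('side','s4')
t=snap('top','top2')['frame']; g=cv2.cvtColor(t,cv2.COLOR_BGR2GRAY)
# grey tray in top view: low saturation mask on beige desk
hsv=cv2.cvtColor(t[180:240,240:330],cv2.COLOR_BGR2HSV); h0=cv2.cvtColor(cv2.imread('pics/top0.png')[180:240,240:330],cv2.COLOR_BGR2HSV)
for h in (h0,hsv):
    m=((h[...,2]<165)&(h[...,1]<40)).astype(np.uint8); m=cv2.morphologyEx(m,cv2.MORPH_OPEN,np.ones((3,3)))
    n,l,s,c=cv2.connectedComponentsWithStats(m); 
    for i in range(1,n):
        if s[i,4]>60: 
            pts=np.argwhere(l==i)[:,::-1].astype(np.float32); print(s[i]+[240,180,0,0,0],c[i]+[240,180],cv2.minAreaRect(pts))
E
```

```text
t 19.20 p [0.5374 0.2668 0.1367] w 0.242 F [ 0.8  0.  -0.2] ty -77.6 tz [ 0.004  0.003 -1.   ]
off cm [ -6.74 -36.68  -0.17]
ang [-0.14  0.21 -6.45]
20.555541774977154
[257 203  48  14 270] [282.9962963  208.37407407] ((40.49779510498047, 30.466815948486328), (12.439053535461426, 47.228492736816406), 86.18592071533203)
[240 234  90   6 446] [283.76008969 236.98430493] ((44.5, 56.5), (5.0, 89.0), 90.0)
[240 229  90  11 459] [282.90631808 236.81263617] ((44.5, 54.0), (10.0, 89.0), 90.0)
```

```bash
python3 - <<'E'
from h import *
for f in ('top0','top2'):
    g=cv2.imread(f'pics/{f}.png').max(2)[188:240,236:330]
    s=cv2.resize(g,(47,26),interpolation=cv2.INTER_AREA); print(f)
    for i,r in enumerate(s): print(188+2*i,' '.join('%2d'%(v//4) for v in r))
E
```

```text
top0
188 51 52 50 50 50 49 51 51 48 48 51 45 51 51 52 51 51 52 51 51 51 52 52 53 52 52 52 52 52 52 51 51 52 52 52 52 52 52 51 52 52 52 51 51 52 51 51
190 51 52 49 50 52 51 54 53 45 40 51 50 52 52 51 51 51 51 52 51 52 51 52 52 51 52 52 52 52 52 52 52 52 53 52 52 52 51 51 51 51 51 52 51 52 47 45
192 50 51 50 42 44 47 50 53 54 54 45 52 51 51 51 52 51 51 51 52 52 51 52 51 51 52 52 52 52 52 52 52 52 53 53 53 52 52 52 52 52 52 51 51 52 48 44
194 51 51 52 51 52 52 46 44 45 47 48 52 51 52 51 52 52 51 51 52 52 52 52 51 52 52 51 52 52 52 52 52 53 53 53 52 52 52 52 52 52 52 52 52 52 51 45
196 51 52 51 51 52 52 51 52 53 52 51 51 52 52 51 51 52 52 52 51 52 51 52 52 52 52 52 52 52 52 52 52 52 52 53 52 53 52 52 52 52 52 52 52 52 51 48
198 50 51 51 52 51 51 52 52 52 52 52 51 52 52 52 51 51 51 51 52 51 51 51 51 52 52 52 52 52 52 52 52 53 53 52 53 52 52 52 52 52 52 52 52 52 52 51
200 52 51 49 51 50 50 51 51 52 52 52 51 51 51 52 52 52 51 52 51 51 51 51 51 52 52 52 53 52 53 53 53 53 52 52 52 52 52 51 52 51 52 52 52 52 52 52
202 50 50 49 50 49 49 49 50 51 51 52 51 51 52 52 52 51 51 52 52 52 52 51 51 51 5
[... 5749 characters left out ...]
 55 55 55 54 55 55 55 55 55 55 55 55 55 55 56 55 55 56 55 55 55 55 55 55 55 55 55 55 55 55 55 55 55 55 55 55 55 55 55 55
232 36 24 18 44 54 54 54 55 55 55 54 54 55 55 55 55 55 55 55 55 55 56 56 56 56 56 55 55 56 55 55 55 55 55 55 55 55 55 55 55 55 55 55 55 55 55 55
234 24 20 18 27 31 32 32 33 33 33 35 34 39 39 38 38 39 38 39 39 38 38 38 38 38 38 38 38 37 40 39 40 39 39 39 39 41 40 41 41 41 41 42 42 41 44 45
236 17 17 17 18 21 21 21 22 21 23 23 24 25 25 24 25 25 24 25 24 23 22 22 23 23 22 23 22 23 22 22 22 21 22 22 22 23 22 23 23 23 24 25 25 24 24 23
238 19 18 18 19 19 21 22 21 21 22 22 23 23 23 23 23 23 23 23 24 24 24 23 23 21 22 22 22 21 21 19 19 19 21 20 21 21 20 20 21 21 21 22 21 21 22 21
```

The tray has not moved: only the overall brightness changed. I'll carry the cartridge to hover over cell_1.

Call:
drive_tool:
  deltas:
    - {"hand": 0.1,"offset": [-1.5,-3,2],"angular": [0,0,0]}
    - {"hand": 0.1,"offset": [-3,-8,2],"angular": [0,0,-2]}
    - {"hand": 0.1,"offset": [-4,-13,2],"angular": [0,0,-4]}
    - {"hand": 0.1,"offset": [-5,-19,2],"angular": [0,0,-6.7]}
    - {"hand": 0.1,"offset": [-6,-25,2],"angular": [0,0,-6.7]}
    - {"hand": 0.1,"offset": [-7,-31,2],"angular": [0,0,-6.7]}
    - {"hand": 0.1,"offset": [-7.6,-35,2],"angular": [0,0,-6.7]}
    - {"hand": 0.1,"offset": [-7.6,-36.5,2],"angular": [0,0,-6.7]}

```text
time: 20.35
tool_pos: [0.4582, -0.1007, 0.1527]
tcp_rot: [-3.137, -0.153, 0.005]
wrist_force: [0.3, 0.7, -1.5]
width: 0.245
```

Call:
drive_tool:
  deltas:
    - {"hand": 0.1,"offset": [0,0,0],"angular": [0,0,0]}
    - {"hand": 0.1,"offset": [0,0,-2],"angular": [0,0,0]}
    - {"hand": 0.1,"offset": [0,0,-4],"angular": [0,0,0]}
    - {"hand": 0.1,"offset": [0,0,-4],"angular": [0,0,0]}
    - {"hand": 0.1,"offset": [0,0,-4],"angular": [0,0,0]}
    - {"hand": 0.1,"offset": [0,0,-4],"angular": [0,0,0]}

```text
time: 21.1
tool_pos: [0.4604, -0.0988, 0.1146]
tcp_rot: [-3.137, -0.159, -0.001]
wrist_force: [0.1, -0.8, -0.3]
width: 0.243
```

```bash
python3 - <<'E'
from h import *
go(.4608,-.0983,.0435,-84.3)
w=snap('wrist','w14'); t=snap('top','top3'); s=snap('side','s5')
wz=cv2.resize(w['frame'],(480,360)); 
k=lambda f,x,y,a,b,W,H: cv2.resize(f[y:y+b,x:x+a],(W,H),interpolation=cv2.INTER_CUBIC)
cv2.imwrite('pics/c14.png',np.vstack([np.hstack([k(w['frame'],60,0,400,330,436,360),k(t['frame'],230,165,90,90,360,360)]),np.hstack([k(s['frame'],180,175,120,72,400,240),k(t['frame'],140,145,100,62,396,240)])]))
E
```

```text
t 21.10 p [ 0.4604 -0.0988  0.1146] w 0.243 F [ 0.1 -0.8 -0.3] ty -84.2 tz [ 0.  0. -1.]
off cm [ 0.04  0.05 -7.11]
ang [-0.01  0.02 -0.09]
```

View pics/c14.png

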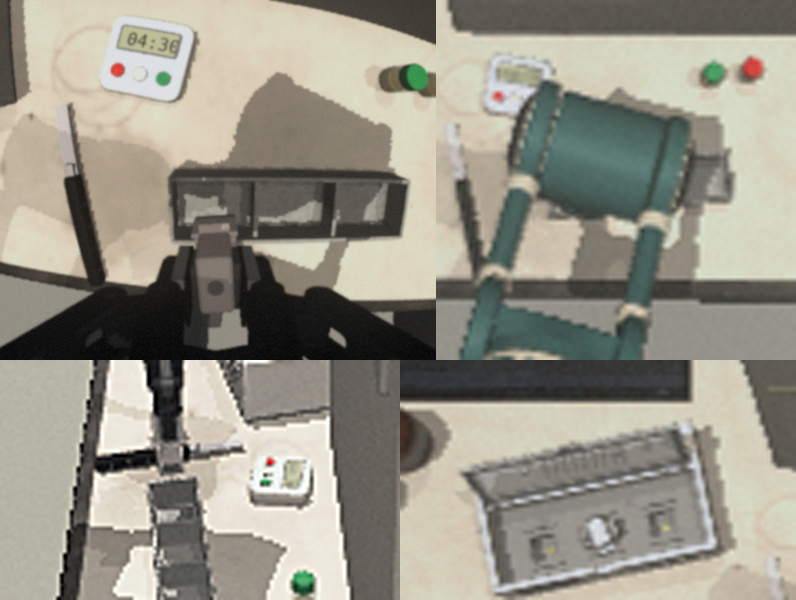

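The last view allowed shows the cartridge held upright, the spatula flat on the desk and only the middle cartridge left in the analyser. The tray's rim corners are at (172,172), (410,178), (402,238) and (175,240), and the head's dot is at (215,288).

```bash
python3 - <<'E'
from h import *
c=load('w14'); s,p,R=st()
P=lambda u,v,z: atz(c,(u+.5)/1.09-.5+60,(v+.5)/1.0909-.5,z,True)[:2]
q=np.array([P(171,171,.036),P(411,178,.036),P(403,238,.036),P(175,241,.036)]);print(q.round(4),q.mean(0).round(4))
for i in range(4): d=q[(i+1)%4]-q[i];print(np.linalg.norm(d).round(4),np.degrees(np.arctan2(d[1],d[0])).round(1))
print('partitions',P(252,210,.036),P(333,210,.036))
print('dot seen',(215.5/1.09-.5+60,288.5/1.0909-.5),'pred',proj(c,p+[0,0,.024],1))
E
```

```text
[[ 0.487  -0.0658]
 [ 0.5033 -0.2512]
 [ 0.4528 -0.2577]
 [ 0.4349 -0.0721]] [ 0.4695 -0.1617]
0.1861 -85.0
0.0509 -172.7
0.1865 95.5
0.0525 6.8
partitions [ 0.46449733 -0.12564433] [ 0.4705473  -0.18702362]
dot seen (257.2064220183486, 263.9605371711431) pred [256.23477932 261.16552982]
```

Call:
drive_tool:
  deltas:
    - {"hand": 0.1,"offset": [0.25,-0.05,-2],"angular": [0,0,0]}
    - {"hand": 0.1,"offset": [0.25,-0.05,-4],"angular": [0,0,0]}
    - {"hand": 0.1,"offset": [0.25,-0.05,-5.5],"angular": [0,0,0]}
    - {"hand": 0.1,"offset": [0.25,-0.05,-6.4],"angular": [0,0,0]}
    - {"hand": 0.1,"offset": [0.25,-0.05,-6.7],"angular": [0,0,0]}
    - {"hand": 0.1,"offset": [0.25,-0.05,-6.7],"angular": [0,0,0]}

```text
time: 22.0
tool_pos: [0.4622, -0.0997, 0.0468]
tcp_rot: [-3.137, -0.158, 0.001]
wrist_force: [-0.3, 0.3, -0.5]
width: 0.239
```

```bash
python3 - <<'E'
from h import *
go(.463,-.0995,.0435,-84.3)
E
```

```text
t 22.00 p [ 0.4622 -0.0997  0.0468] w 0.239 F [-0.3  0.3 -0.5] ty -84.3 tz [-0.001  0.    -1.   ]
off cm [ 0.08  0.02 -0.33]
ang [-0.02 -0.05 -0.05]
```

Call:
drive_tool:
  deltas:
    - {"hand": 0.1,"offset": [0,0,-0.15],"angular": [0,0,0]}
    - {"hand": 0.1,"offset": [0,0,-0.25],"angular": [0,0,0]}
    - {"hand": 0.1,"offset": [0,0,-0.25],"angular": [0,0,0]}

```text
time: 22.38
tool_pos: [0.462, -0.0996, 0.0442]
tcp_rot: [-3.137, -0.157, 0.002]
wrist_force: [-0.4, 0.1, -1.0]
width: 0.238
```

Call:
drive_tool:
  deltas:
    - {"hand": 0.1,"offset": [0,0,-0.08],"angular": [0,0,0]}
    - {"hand": 0.1,"offset": [0,0,-0.08],"angular": [0,0,0]}
    - {"hand": 0.1,"offset": [0,0,-0.08],"angular": [0,0,0]}

```text
time: 22.75
tool_pos: [0.4619, -0.0996, 0.0433]
tcp_rot: [-3.137, -0.157, 0.002]
wrist_force: [-0.2, -0.3, -1.6]
width: 0.244
```

Call:
drive_tool:
  deltas:
    - {"hand": 0.1,"offset": [0,0,-0.1],"angular": [0,0,0]}
    - {"hand": 0.1,"offset": [0,0,-0.1],"angular": [0,0,0]}
    - {"hand": 0.1,"offset": [0,0,-0.1],"angular": [0,0,0]}

```text
time: 23.12
tool_pos: [0.4624, -0.0997, 0.043]
tcp_rot: [-3.137, -0.158, 0.001]
wrist_force: [-2.3, 0.6, 5.3]
width: 0.244
```

Call:
drive_tool:
  deltas:
    - {"hand": 0.1,"offset": [0,0,-0.1],"angular": [0,0,0]}
    - {"hand": 0.1,"offset": [0,0,-0.1],"angular": [0,0,0]}
    - {"hand": 0.1,"offset": [0,0,-0.1],"angular": [0,0,0]}

```text
time: 23.5
tool_pos: [0.4627, -0.0998, 0.043]
tcp_rot: [-3.137, -0.158, 0.0]
wrist_force: [-4.0, 1.2, 12.1]
width: 0.244
```

Call:
drive_tool:
  deltas:
    - {"hand": 0.1,"offset": [0,0,0.12],"angular": [0,0,0]}
    - {"hand": 0.3,"offset": [0,0,0.12],"angular": [0,0,0]}
    - {"hand": 0.45,"offset": [0,0,0.12],"angular": [0,0,0]}
    - {"hand": 0.48,"offset": [0,0,0.12],"angular": [0,0,0]}
    - {"hand": 0.48,"offset": [0,0,0.12],"angular": [0,0,0]}
    - {"hand": 0.48,"offset": [0,0,2.5],"angular": [0,0,0]}
    - {"hand": 0.48,"offset": [0,0,6.5],"angular": [0,0,0]}
    - {"hand": 0.48,"offset": [0,0,12],"angular": [0,0,0]}

```text
time: 24.5
tool_pos: [0.4605, -0.0992, 0.161]
tcp_rot: [-3.136, -0.157, 0.008]
wrist_force: [1.2, -0.4, -0.4]
width: 0.478
```

```bash
python3 - <<'E'
from h import *
w=snap('wrist','w15')
s,p,R=st(); q=proj(w,[.4627,-.0998,.067],1); print('pred head',q)
hsv=cv2.cvtColor(w['frame'],cv2.COLOR_BGR2GRAY); u,v=q.astype(int)
s=cv2.resize(hsv[v-48:v+48,u-60:u+60],(30,24),interpolation=cv2.INTER_AREA)
for i,r in enumerate(s): print(v-48+4*i,' '.join('%2d'%(x//4) for x in r))
go(*an(0,0,110),-77.6)
E
```

```text
pred head [257.76292817 185.6108841 ]
137 39 39 42 45 46 47 48 50 50 50 45 31 30 30 34 47 47 38 30 30 30 29 30 30 30 30 30 29 30 30
141 38 39 39 42 45 47 47 48 43 43 40 29 29 29 30 33 31 29 29 29 28 29 29 30 29 29 29 30 29 29
145 38 38 38 38 40 41 39 27 20 20 20 19 18 19 19 18 17 18 18 18 17 17 18 18 18 18 18 19 18 18
149 38 38 37 38 39 40 28 19 17 16 16 16 16 16 15 15 15 15 15 15 15 15 15 15 14 14 14 14 14 13
153 38 38 38 37 38 38 31 27 22 24 21 19 20 20 20 20 21 21 21 21 19 18 19 23 23 22 22 21 22 22
157 38 38 38 37 38 39 30 15 17 31 30 18 17 18 18 21 22 19 21 20 17 16 15 22 21 21 22 21 21 20
161 38 38 38 38 39 40 32 15 20 34 35 29 21 29 30 30 33 23 23 23 19 16 15 23 22 22 22 23 22 22
165 38 39 39 39 39 40 32 14 20 36 36 32 25 23 22 21 21 26 29 27 19 16 15 23 23 23 23 22 22 22
169 39 39 39 40 40 39 31 15 19 31 36 36 22 20 21 22 22 19 27 19 17 16 15 23 23 23 23 22 22 22
173 39 39 39 39 39 38 31 17 20 30 21 25 23 28 30 30 31 25 27 14 14 16 15 23 24 23 23 22 22 22
177 39 39 41 43 43 38 30 15 19 27 13 21 34 30 31 31 31 25 28 17 16 16 15 25 37 31 30 26 27 27
181 38 39 43 45 45 39 32 16 
[... 639 characters left out ...]
 50 50 50 49 47 47 49 50 51 51 51 50 50 50 35 28 26 27 28 40 51 52 52 52 52 52 52 53
213 49 48 49 50 49 46 47 47 48 49 50 49 49 50 50 42 30 27 26 27 29 37 45 46 51 52 52 52 52 52
217 47 46 47 48 48 47 47 47 47 47 48 48 48 48 46 30 27 27 27 27 28 28 27 28 34 37 45 50 52 52
221 47 47 46 46 46 46 46 47 47 47 48 48 48 48 40 27 27 27 27 27 27 27 27 27 27 29 31 35 40 47
225 48 41 26 25 23 40 47 47 47 47 47 47 47 46 32 27 27 26 27 27 27 27 27 27 26 17 18 19 22 32
229 47 28 15 14  9 33 47 47 48 48 47 47 47 41 26 27 27 27 27 27 27 26 27 26 25 10 10 14 16 29
t 24.55 p [ 0.4661 -0.1007  0.1701] w 0.485 F [ 1.7 -0.9  5.6] ty -84.2 tz [ 0.009 -0.002 -1.   ]
off cm [ 8.34 30.58 -6.01]
ang [0.1  0.52 6.65]
```

The first cartridge stands in its cell where predicted. Next is the middle one.

Call:
drive_tool:
  deltas:
    - {"hand": 0.46,"offset": [1,5,-1],"angular": [0,0,2]}
    - {"hand": 0.46,"offset": [2,11,-1],"angular": [0,0,4]}
    - {"hand": 0.46,"offset": [3.5,17,-1],"angular": [0,0,6.6]}
    - {"hand": 0.46,"offset": [5.5,23,-2],"angular": [0,0,6.6]}
    - {"hand": 0.46,"offset": [7.5,28,-4],"angular": [0,0,6.6]}
    - {"hand": 0.46,"offset": [8.4,30.6,-6],"angular": [0,0,6.6]}
    - {"hand": 0.46,"offset": [8.4,30.6,-6],"angular": [0,0,6.6]}
    - {"hand": 0.46,"offset": [8.4,30.6,-6],"angular": [0,0,6.6]}

```text
time: 25.55
tool_pos: [0.5457, 0.2059, 0.1012]
tcp_rot: [3.123, 0.338, -0.003]
wrist_force: [0.1, 0.2, -0.7]
width: 0.46
```

Call:
drive_tool:
  deltas:
    - {"hand": 0.46,"offset": [0,0,0],"angular": [0,0,0]}
    - {"hand": 0.46,"offset": [0,0,0],"angular": [0,0,0]}
    - {"hand": 0.46,"offset": [0,0,0],"angular": [0,0,0]}

```text
time: 25.92
tool_pos: [0.5462, 0.2058, 0.1019]
tcp_rot: [-3.123, -0.336, 0.001]
wrist_force: [-0.6, -0.4, 0.1]
width: 0.46
```

```bash
python3 - <<'E'
from h import *
go(*an(0,0,90),-77.6)
w=snap('wrist','w16'); q=proj(w,an(0,0,70),1); print('pred head',q)
hsv=cv2.cvtColor(w['frame'],cv2.COLOR_BGR2GRAY); u,v=q.astype(int)
s=cv2.resize(hsv[v-40:v+64,u-64:u+64],(32,26),interpolation=cv2.INTER_AREA); print(u-64)
for i,r in enumerate(s): print(v-40+4*i,' '.join('%2d'%(x//4) for x in r))
E
```

```text
t 25.93 p [0.5462 0.2058 0.1019] w 0.460 F [-0.6 -0.4  0.1] ty -77.7 tz [-0.     0.001 -1.   ]
off cm [ 0.33 -0.07 -1.19]
ang [-0.04 -0.02  0.11]
pred head [258.72473182 211.50715683]
194
171 33 36 37 36 23 18 18 19 19 19 30 33 29 24 22 24 28 30 20 17 17 17 17 19 22 23 22 22 22 22 22 22
175 36 37 36 35 20 18 18 18 18 18 27 31 25 34 36 37 41 45 27 19 18 17 18 20 22 22 22 22 22 22 22 22
179 36 36 37 34 19 18 18 18 18 18 18 19 25 34 32 30 28 28 31 33 25 17 17 20 22 22 22 22 22 22 22 22
183 36 36 36 36 24 18 18 18 18 18 18 21 33 25 24 24 24 24 22 26 31 17 17 19 22 22 22 22 22 22 22 22
187 36 36 36 36 21 17 18 17 18 17 18 19 24 24 24 24 24 25 22 23 23 12 13 20 22 22 22 22 22 22 22 22
191 36 36 36 34 20 18 17 17 18 16 15 19 24 28 30 32 33 35 29 29 30 13 12 20 22 22 22 22 22 22 22 22
195 35 36 36 35 24 17 17 17 17 14 12 27 30 36 37 38 38 38 33 31 34 16 16 17 22 22 22 22 22 22 22 22
199 32 36 36 35 29 20 17 17 17 14 13 30 35 36 38 38 38 38 35 28 29 17 16 18 22 22 22 22 22 22 22 22
203 30 36 35 36 35 32 25 22 18 16 15 24 33 34 38 38 38 38 36 26 25 18 16 17 22 22 22 22 22 22 22 22
207 28 35 35
[... 987 characters left out ...]

247 10 17 17 13  7  7 10 22 23 23 23 23 23 23 23 23 23 23 23 23 23 23 23 23 22 10  7  7 13 17 17 10
251 14 17 17 10  6  7 10 22 23 23 23 23 23 23 23 23 23 24 24 23 23 23 23 23 22 10  7  7 10 17 17 14
255 15 18 17  8  7  7 10 22 23 23 23 24 26 35 43 43 43 43 43 41 29 23 23 23 22 10  7  7  8 17 18 15
259  8 17 22  9  7  7 10 22 23 23 24 23 28 52 60 60 60 60 60 57 30 23 23 23 22 11  7  7  9 21 17  9
263  6  9 19  8  7  7 15 28 28 28 28 28 31 55 58 58 58 58 58 56 33 28 29 29 29 17  8  8  9 19  9  7
267  6  7  8  8  7  7 40 58 57 57 58 57 50 54 56 55 55 56 56 57 53 58 58 58 58 39  8  8  9  9  7  7
271  6  6  7  8  7 10 51 60 60 60 60 60 55 55 56 55 55 56 56 56 58 60 60 60 60 50 10  8  8  8  7  7
```

Call:
drive_tool:
  deltas:
    - {"hand": 0.46,"offset": [0.3,-0.1,-1.2],"angular": [0,0,0]}
    - {"hand": 0.46,"offset": [0.3,-0.1,-1.6],"angular": [0,0,0]}
    - {"hand": 0.46,"offset": [0.3,-0.1,-1.6],"angular": [0,0,0]}
    - {"hand": 0.46,"offset": [0.3,-0.1,-1.6],"angular": [0,0,0]}

```text
time: 26.48
tool_pos: [0.5489, 0.2055, 0.0851]
tcp_rot: [-3.123, -0.338, 0.002]
wrist_force: [0.9, -0.2, 0.1]
width: 0.459
```

```bash
python3 - <<'E'
from h import *
go(*an(0,-.5,44),-77.6)
E
```

```text
t 26.48 p [0.5489 0.2055 0.0851] w 0.459 F [ 0.9 -0.2  0.1] ty -77.6 tz [-0.002  0.    -1.   ]
off cm [ 0.07 -0.08 -4.11]
ang [-0.02 -0.09  0.05]
```

Call:
drive_tool:
  deltas:
    - {"hand": 0.46,"offset": [0.05,-0.1,-2.5],"angular": [0,0,0]}
    - {"hand": 0.46,"offset": [0.05,-0.1,-3.8],"angular": [0,0,0]}
    - {"hand": 0.46,"offset": [0.05,-0.1,-4.1],"angular": [0,0,0]}
    - {"hand": 0.46,"offset": [0.05,-0.1,-4.1],"angular": [0,0,0]}
    - {"hand": 0.2,"offset": [0.05,-0.1,-4.1],"angular": [0,0,0]}
    - {"hand": 0.1,"offset": [0.05,-0.1,-4.1],"angular": [0,0,0]}
    - {"hand": 0.1,"offset": [0.05,-0.1,-4.1],"angular": [0,0,0]}
    - {"hand": 0.1,"offset": [0.05,-0.1,-4.1],"angular": [0,0,0]}
  force: 40

```text
time: 27.48
tool_pos: [0.5508, 0.2049, 0.0463]
tcp_rot: [-3.122, -0.338, -0.002]
wrist_force: [-1.0, 1.2, 4.0]
width: 0.24
```

```bash
python3 - <<'E'
from h import *
go(*an(0,-.5,44),-77.6)
E
```

```text
t 27.48 p [0.5508 0.2049 0.0463] w 0.240 F [-1.   1.2  4. ] ty -77.7 tz [ 0.001  0.001 -1.   ]
off cm [-0.12 -0.03 -0.23]
ang [-0.08  0.08  0.06]
```

Same width as before (0.24). I'll lift straight up.

Call:
drive_tool:
  deltas:
    - {"hand": 0.1,"offset": [0,0,0.7],"angular": [0,0,0]}
    - {"hand": 0.1,"offset": [0,0,1.6],"angular": [0,0,0]}
    - {"hand": 0.1,"offset": [0,0,2.6],"angular": [0,0,0]}
    - {"hand": 0.1,"offset": [0,0,3.8],"angular": [0,0,0]}
    - {"hand": 0.1,"offset": [0,0,5.2],"angular": [0,0,0]}
    - {"hand": 0.1,"offset": [0,0,7.5],"angular": [0,0,0]}
    - {"hand": 0.1,"offset": [0,0,11],"angular": [0,0,0]}
    - {"hand": 0.1,"offset": [0,0,11],"angular": [0,0,0]}

```text
time: 28.48
tool_pos: [0.5523, 0.2053, 0.1587]
tcp_rot: [-3.121, -0.338, -0.01]
wrist_force: [1.0, -0.2, -0.9]
width: 0.239
```

```bash
python3 - <<'E'
from h import *
# cell_3 with tray at (.469,-.1610), yaw 5.5
a=np.radians(5.5); x,y=.469+.062*np.sin(a),-.161-.062*np.cos(a); print(x,y)
go(x,y,.155,-84.5)
t=snap('top','top4')['frame'].astype(float); t0=cv2.imread('pics/top2.png').astype(float)
for n,(x0,y0,x1,y1) in dict(tray_r=(285,195,308,222),tray_m=(272,200,285,222)).items():
    r=t[y0:y1,x0:x1]; b=t0[y0:y1,x0:x1]; k=r.mean()/b.mean(); print(n,'ratio',k,'absdiff',np.abs(r-b*k).mean())
E
```

```text
0.47494243665625385 -0.2227145642987651
t 28.48 p [0.5523 0.2053 0.1587] w 0.239 F [ 1.  -0.2 -0.9] ty -77.7 tz [ 0.006  0.003 -1.   ]
off cm [ -7.74 -42.8   -0.37]
ang [-0.14  0.37 -6.85]
tray_r ratio 1.0017928592975407 absdiff 1.4912846208593924
tray_m ratio 0.9989757485786891 absdiff 1.8559745680043356
```

The tray is still unmoved. On to cell_3.

Call:
drive_tool:
  deltas:
    - {"hand": 0.1,"offset": [-1.5,-5,0.5],"angular": [0,0,0]}
    - {"hand": 0.1,"offset": [-3,-11,0.5],"angular": [0,0,-2]}
    - {"hand": 0.1,"offset": [-4,-17,0.5],"angular": [0,0,-4]}
    - {"hand": 0.1,"offset": [-5,-23,0.5],"angular": [0,0,-6.8]}
    - {"hand": 0.1,"offset": [-6,-29,0.5],"angular": [0,0,-6.8]}
    - {"hand": 0.1,"offset": [-7,-35,0.5],"angular": [0,0,-6.8]}
    - {"hand": 0.1,"offset": [-7.7,-40,0.5],"angular": [0,0.3,-6.8]}
    - {"hand": 0.1,"offset": [-7.7,-42.8,0.5],"angular": [0,0.3,-6.8]}

```text
time: 29.52
tool_pos: [0.4707, -0.2255, 0.1577]
tcp_rot: [-3.136, -0.148, 0.014]
wrist_force: [0.7, 0.3, -0.8]
width: 0.239
```

Call:
drive_tool:
  deltas:
    - {"hand": 0.1,"offset": [0,0,0],"angular": [0,0,0]}
    - {"hand": 0.1,"offset": [0,0,-2],"angular": [0,0,0]}
    - {"hand": 0.1,"offset": [0,0,-5],"angular": [0,0,0]}
    - {"hand": 0.1,"offset": [0,0,-6],"angular": [0,0,0]}
    - {"hand": 0.1,"offset": [0,0,-6],"angular": [0,0,0]}
    - {"hand": 0.1,"offset": [0,0,-6],"angular": [0,0,0]}

```text
time: 30.28
tool_pos: [0.4733, -0.2236, 0.1003]
tcp_rot: [-3.137, -0.153, 0.008]
wrist_force: [0.6, -0.0, -1.0]
width: 0.245
```

```bash
python3 - <<'E'
from h import *
go(.475,-.2227,.0435,-84.5)
w=snap('wrist','w17'); g=cv2.cvtColor(w['frame'],cv2.COLOR_BGR2GRAY)
a=np.radians(5.5); T=lambda x,y:np.array([.469+(x*np.cos(a)-y*np.sin(a))/1e3,-.161+(x*np.sin(a)+y*np.cos(a))/1e3,.036])
print('pred rims: rear',proj(w,T(25,-62),1),'front',proj(w,T(-25,-62),1),'-y end',proj(w,T(0,-94.5),1),'part',proj(w,T(0,-31),1))
s=cv2.resize(g[130:250,190:330],(35,30),interpolation=cv2.INTER_AREA)
for i,r in enumerate(s): print(130+4*i,' '.join('%2d'%(x//4) for x in r))
E
```

```text
t 30.27 p [ 0.4733 -0.2236  0.1003] w 0.245 F [ 0.6 -0.  -1. ] ty -84.4 tz [-0.005  0.    -1.   ]
off cm [ 0.17  0.09 -5.68]
ang [-0.01 -0.29 -0.08]
pred rims: rear [255.48113837 163.74252089] front [255.55368206 228.42350192] -y end [299.6255917  197.23122843] part [213.49941818 197.10854954]
130 50 50 50 51 51 51 51 51 51 52 51 51 51 51 51 51 51 51 51 51 40 31 31 31 31 31 31 31 31 31 31 31 31 30 30
134 45 47 49 51 51 51 51 51 51 51 51 51 51 51 51 51 51 52 52 52 37 31 31 31 31 31 31 31 31 31 31 30 31 30 30
138 44 44 45 47 51 51 51 51 51 51 51 51 51 52 52 52 52 52 52 48 35 31 31 31 31 31 31 31 31 31 31 30 30 31 30
142 43 44 45 45 47 51 51 51 51 51 51 51 51 51 51 52 52 52 50 39 31 32 31 31 31 31 31 31 30 30 30 30 30 30 30
146 43 44 45 45 45 48 51 51 51 49 49 51 51 51 51 52 51 51 44 32 31 31 31 31 31 31 31 31 31 30 30 30 30 30 29
150 41 41 43 44 40 39 43 46 39 33 35 43 43 43 47 48 41 38 32 31 31 31 31 31 31 31 31 31 31 31 30 30 30 30 30
154 24 24 26 27 24 23 24 24 24 24 24 25 23 22 24 24 25 24 22 22 23 23 24 25 25 26 30 30 30 30 30 30 30 30 30
158 14 14 14 14 14 14 14 14 13 13 13 13 13
[... 1764 characters left out ...]
8 19 18 10 12 12 16 36 49 50 50 51 51 51 51 51
226 30 29 29 28 29 32 33 28 16 13 13  7 14 18 18 18 18 18 18 18 16 10  7 13 14 23 31 42 48 50 51 51 51 51 51
230 48 47 47 47 47 47 40 26 17 13 12  6 12 18 18 19 19 19 18 19 16  9  7 12 14 18 24 26 38 46 50 51 51 51 51
234 49 49 49 49 48 32 12  9 13 13 11  7 14 23 24 24 25 25 25 25 21 10  7 11 13 13  9  9 19 30 40 49 51 51 51
238 48 49 49 49 39  9  6  8 13 13  9  7 17 28 29 29 29 29 29 29 25 10  8  9 14 13  8  6  8 21 28 34 44 51 51
242 49 49 49 49 27  7  6 10 13 13  8  9 17 28 29 29 29 29 29 29 25 12 10  8 13 14 10  7  7 16 26 29 32 42 49
246 49 49 49 47 16  7  7 12 13 13  7 10 17 28 29 29 29 29 29 29 25 13  9  7 13 13 12  7  7 11 25 29 30 31 37
```

Call:
drive_tool:
  deltas:
    - {"hand": 0.1,"offset": [0.15,0.1,-2],"angular": [0,-0.2,0]}
    - {"hand": 0.1,"offset": [0.15,0.1,-3.8],"angular": [0,-0.2,0]}
    - {"hand": 0.1,"offset": [0.15,0.1,-5.0],"angular": [0,-0.2,0]}
    - {"hand": 0.1,"offset": [0.15,0.1,-5.4],"angular": [0,-0.2,0]}
    - {"hand": 0.1,"offset": [0.15,0.1,-5.55],"angular": [0,-0.2,0]}
    - {"hand": 0.1,"offset": [0.15,0.1,-5.55],"angular": [0,-0.2,0]}

```text
time: 31.08
tool_pos: [0.4743, -0.2228, 0.0441]
tcp_rot: [-3.137, -0.152, 0.004]
wrist_force: [0.2, -0.3, -0.1]
width: 0.238
```

Call:
drive_tool:
  deltas:
    - {"hand": 0.1,"offset": [0,0,-0.1],"angular": [0,0,0]}
    - {"hand": 0.1,"offset": [0,0,-0.1],"angular": [0,0,0]}
    - {"hand": 0.1,"offset": [0,0,-0.1],"angular": [0,0,0]}

```text
time: 31.45
tool_pos: [0.4745, -0.2229, 0.0434]
tcp_rot: [-3.138, -0.152, 0.003]
wrist_force: [-0.3, 0.2, 1.7]
width: 0.241
```

Contact is beginning at 0.0434, the floor height as before. A hair lower, then release and rise.

Call:
drive_tool:
  deltas:
    - {"hand": 0.1,"offset": [0,0,-0.06],"angular": [0,0,0]}
    - {"hand": 0.1,"offset": [0,0,-0.06],"angular": [0,0,0]}
    - {"hand": 0.3,"offset": [0,0,0],"angular": [0,0,0]}
    - {"hand": 0.48,"offset": [0,0,0],"angular": [0,0,0]}
    - {"hand": 0.48,"offset": [0,0,0],"angular": [0,0,0]}
    - {"hand": 0.48,"offset": [0,0,2.5],"angular": [0,0,0]}
    - {"hand": 0.48,"offset": [0,0,6.5],"angular": [0,0,0]}
    - {"hand": 0.48,"offset": [0,0,12.5],"angular": [0,0,0]}

```text
time: 32.45
tool_pos: [0.4722, -0.2217, 0.1668]
tcp_rot: [-3.134, -0.152, 0.012]
wrist_force: [1.2, -0.6, 0.7]
width: 0.478
```

```bash
python3 - <<'E'
from h import *
w=snap('wrist','w18'); g=cv2.cvtColor(w['frame'],cv2.COLOR_BGR2GRAY)
q=proj(w,[.4745,-.2229,.067],1); print(q, proj(w,[.4627,-.0998,.067],1)); u,v=q.astype(int)
s=cv2.resize(g[v-40:v+48,u-48:u+48],(24,22),interpolation=cv2.INTER_AREA)
for i,r in enumerate(s): print(v-40+4*i,' '.join('%2d'%(x//4) for x in r))
# lip target in pressing: where's the cover: lip at angle 1.85
th=1.85; print('lip',an(52-94.5*np.cos(th),0,74.5+94.5*np.sin(th)))
go(*an(-10,0,190),-77.6)
E
```

```text
[258.72454903 183.43385995] [122.88903153 183.44358474]
143 19 21 20 19 19 18 18 19 18 17 17 18 18 17 16 16 17 17 18 21 28 29 29 29
147 17 17 18 19 19 16 15 15 15 15 15 15 15 15 15 15 15 15 15 16 25 29 29 29
151 30 30 30 33 26 20 24 23 17 17 17 18 19 19 19 19 18 17 16 16 24 29 29 29
155 30 31 31 32 17 15 27 27 17 16 17 17 20 23 19 21 19 15 14 13 24 29 29 29
159 33 32 32 32 17 16 29 32 25 18 27 28 28 33 21 21 21 17 14 13 24 29 29 29
163 33 33 33 33 18 17 31 33 30 23 21 20 19 20 26 27 23 16 15 13 24 29 28 28
167 33 33 33 32 18 17 31 32 33 21 19 20 21 21 18 26 17 16 15 13 24 29 29 29
171 32 33 33 32 18 16 27 17 21 22 27 28 28 28 22 23 13 18 20 14 24 34 31 30
175 36 36 35 32 19 17 25 13 18 31 27 28 29 29 23 23 16 21 28 15 30 48 45 44
179 39 38 36 33 21 20 29 13 17 25 27 28 27 28 23 22 16 20 28 15 28 46 49 49
183 34 32 28 29 23 20 28 19 20 22 26 23 19 26 25 33 18 16 21 19 32 48 49 49
187 17 16 15 23 24 15 16 21 17 24 25 24 21 27 25 33 23 15 14 21 41 49 49 49
191 12 12 12 20 24 11 11 15 13 13 23 29 30 30 31 12 20 19 11 21 43 49 49 49
195 19 20 20 23 25 19 18 16 16 14 24 36 37 42 43 19 20 21 20 25 43 49 49 49
199 43 44 44 44 44 41 31 25 25 25 28 31 32 37 35 31 31 34 41 44 47 48 48 49
203 50 50 50 49 48 36 29 29 29 29 29 29 29 29 28 28 29 29 34 46 49 49 49 49
207 50 50 49 47 41 30 30 29 29 29 29 29 29 29 25 26 28 29 29 32 39 47 49 49
211 50 49 47 45 31 29 29 28 28 29 29 29 29 29 25 25 25 27 29 29 29 33 44 49
215 48 48 46 36 26 26 25 25 25 25 26 27 27 26 25 24 25 26 26 25 26 28 31 39
219 47 47 45 28 26 25 25 25 25 25 25 25 25 25 25 25 25 25 25 25 25 25 28 29
223 40 39 35 26 25 25 25 25 25 25 25 25 25 25 25 25 25 25 25 25 25 24 22 24
227 13 10 23 25 25 25 25 25 25 25 25 25 25 25 25 24 24 24 25 25 25 22  9 13
lip [0.62572271 0.22185865 0.16534051]
t 32.50 p [ 0.4779 -0.2246  0.1774] w 0.481 F [2.8 0.1 5.3] ty -84.4 tz [ 0.007 -0.004 -1.   ]
off cm [ 6.19 42.76  1.26]
ang [0.23 0.41 6.85]
```

```bash
python3 - <<'E'
from h import *
c=load('top0')
for z in (.1,.15,.2,.3,.4): print(z,[atz(c,u*.64,v*.64,z)[:2].round(3) for u,v in ((205,190),(335,185),(335,108))], 'comp front', atz(c,265*.64,241*.64,.1)[:2].round(3) if z==.1 else '')
s=load('s1')
print('lip px in top', proj(c,an(78,0,165)),proj(c,an(78,-106,165)))
print(an(97,0,150),an(138,0,220))
for f in ('top0','top4'):
  g=cv2.imread(f'pics/{f}.png').max(2)
  u=int(proj(c,an(78,0,165))[0]); print(f,u,[int(v)//4 for v in g[130:185,u-12]])
E
```

```text
0.1 [array([0.815, 0.439]), array([0.831, 0.107]), array([1.038, 0.111])] comp front [0.684 0.282]
0.15 [array([0.8  , 0.423]), array([0.816, 0.102]), array([1.015, 0.106])] comp front 
0.2 [array([0.785, 0.407]), array([0.8  , 0.097]), array([0.993, 0.101])] comp front 
0.3 [array([0.756, 0.375]), array([0.769, 0.087]), array([0.948, 0.091])] comp front 
0.4 [array([0.726, 0.343]), array([0.738, 0.077]), array([0.904, 0.08 ])] comp front 
lip px in top [181.38098347 165.85756207] [208.9843097  160.10646048]
[0.64423721 0.22592933 0.15      ] [0.68428077 0.23473348 0.22      ]
top0 181 [11, 11, 11, 11, 10, 12, 11, 11, 11, 13, 13, 12, 12, 12, 12, 13, 14, 12, 16, 14, 14, 16, 11, 12, 11, 23, 51, 50, 51, 51, 50, 51, 51, 51, 50, 51, 51, 51, 51, 51, 52, 54, 54, 54, 54, 54, 54, 54, 53, 40, 35, 36, 36, 31, 41]
top4 181 [11, 11, 10, 11, 8, 12, 11, 12, 10, 12, 11, 11, 11, 12, 12, 11, 13, 13, 17, 14, 14, 15, 9, 11, 10, 18, 20, 22, 23, 24, 25, 26, 26, 27, 27, 28, 30, 31, 31, 31, 29, 27, 28, 26, 25, 24, 24, 23, 22, 21, 19, 19, 18, 15, 14]
```

Both cartridges stand in their cells. Next I shut the cover: closed fingers go behind it, then draw it forward.

Call:
drive_tool:
  deltas:
    - {"hand": 0,"offset": [0,4,3.5],"angular": [0,0,1]}
    - {"hand": 0,"offset": [0,10,3.5],"angular": [0,0,3]}
    - {"hand": 0,"offset": [0,16,3.5],"angular": [0,0,5]}
    - {"hand": 0,"offset": [0,22,3.5],"angular": [0,0,6.8]}
    - {"hand": 0,"offset": [0,28,3.5],"angular": [0,0,6.8]}
    - {"hand": 0,"offset": [2,34,3.5],"angular": [0,0,6.8]}
    - {"hand": 0,"offset": [4,40,3.5],"angular": [0,0,6.8]}
    - {"hand": 0,"offset": [6.2,42.8,3.5],"angular": [0,0,6.8]}
  force: 60

```text
time: 33.5
tool_pos: [0.5361, 0.2086, 0.2027]
tcp_rot: [-3.121, -0.342, 0.004]
wrist_force: [0.1, -0.3, 0.1]
width: -0.004
```

Call:
drive_tool:
  deltas:
    - {"hand": 0,"offset": [0,0,0],"angular": [0,0,0]}
    - {"hand": 0,"offset": [0,0,0],"angular": [0,0,0]}
    - {"hand": 0,"offset": [0,0,0],"angular": [0,0,0]}

```text
time: 33.88
tool_pos: [0.5354, 0.2043, 0.2026]
tcp_rot: [-3.123, -0.336, 0.006]
wrist_force: [0.1, -0.2, -0.0]
width: -0.001
```

```bash
python3 - <<'E'
from h import *
go(*an(100,0,205),-77.6)
# cover lip row check in wrist image
w=snap('wrist','w19'); g=cv2.cvtColor(w['frame'],cv2.COLOR_BGR2GRAY)
for th in (1.5,1.7,1.85): print(th,proj(w,an(52-94.5*np.cos(th),0,74.5+94.5*np.sin(th)),1))
print([(v,int(g[v,252:262].mean())//4,int(g[v,290:300].mean())//4) for v in range(0,250,5)])
E
```

```text
t 33.88 p [0.5354 0.2043 0.2026] w -0.001 F [ 0.1 -0.2 -0. ] ty -77.7 tz [-0.004  0.    -1.   ]
off cm [11.18  2.23  0.24]
ang [-0.   -0.21  0.11]
1.5 [259.9432434  120.41098367]
1.7 [259.88202776  88.70876155]
1.85 [259.79933326  66.19795203]
[(0, 6, 9), (5, 6, 6), (10, 7, 6), (15, 8, 6), (20, 27, 7), (25, 53, 7), (30, 53, 47), (35, 53, 53), (40, 54, 54), (45, 54, 54), (50, 54, 54), (55, 54, 54), (60, 54, 54), (65, 56, 56), (70, 44, 45), (75, 34, 41), (80, 19, 32), (85, 19, 17), (90, 27, 27), (95, 28, 28), (100, 28, 28), (105, 28, 24), (110, 34, 20), (115, 35, 19), (120, 34, 17), (125, 34, 17), (130, 37, 18), (135, 36, 18), (140, 27, 19), (145, 17, 20), (150, 21, 19), (155, 21, 19), (160, 31, 20), (165, 15, 19), (170, 30, 19), (175, 25, 19), (180, 35, 31), (185, 33, 31), (190, 21, 21), (195, 23, 21), (200, 56, 33), (205, 52, 56), (210, 52, 52), (215, 49, 53), (220, 48, 53), (225, 27, 53), (230, 11, 53), (235, 11, 52), (240, 11, 52), (245, 10, 52)]
```

Call:
drive_tool:
  deltas:
    - {"hand": 0,"offset": [5,1.1,0.3],"angular": [0,0,0]}
    - {"hand": 0,"offset": [9,2,0.3],"angular": [0,0,0]}
    - {"hand": 0,"offset": [11.2,2.4,0.3],"angular": [0,0,0]}
    - {"hand": 0,"offset": [11.2,2.4,0.3],"angular": [0,0,0]}
    - {"hand": 0,"offset": [11.2,2.4,-1.5],"angular": [0,0,0]}
    - {"hand": 0,"offset": [11.2,2.4,-4],"angular": [0,0,0]}
    - {"hand": 0,"offset": [11.2,2.4,-5.5],"angular": [0,0,0]}
    - {"hand": 0,"offset": [11.2,2.4,-5.5],"angular": [0,0,0]}

```text
time: 34.92
tool_pos: [0.6457, 0.2287, 0.1453]
tcp_rot: [3.123, 0.338, -0.012]
wrist_force: [-0.1, -0.0, 0.4]
width: 0.0
```

```bash
python3 - <<'E'
from h import *
go(*an(85,0,147),-77.6)
s,p,R=st(); a=np.radians(AY); print(np.array([[np.cos(a),np.sin(a)],[-np.sin(a),np.cos(a)]])@(p[:2]-AO)*1e3)
E
```

```text
t 34.92 p [0.6457 0.2287 0.1453] w 0.000 F [-0.1 -0.   0.4] ty -77.7 tz [-0.007 -0.001 -1.   ]
off cm [-1.32 -0.54  0.17]
ang [ 0.05 -0.43  0.05]
[99.04809638  2.41524416]
```

Call:
drive_tool:
  deltas:
    - {"hand": 0,"offset": [-1.4,-0.4,0.1],"angular": [0,-0.3,0]}
    - {"hand": 0,"offset": [-2.4,-0.6,0.3],"angular": [0,-0.3,0]}
    - {"hand": 0,"offset": [-3.3,-0.9,0.4],"angular": [0,-0.3,0]}
    - {"hand": 0,"offset": [-4.2,-1.1,0.4],"angular": [0,-0.3,0]}
    - {"hand": 0,"offset": [-5.1,-1.3,0.3],"angular": [0,-0.3,0]}
    - {"hand": 0,"offset": [-6.0,-1.5,-0.1],"angular": [0,-0.3,0]}
    - {"hand": 0,"offset": [-6.9,-1.7,-0.5],"angular": [0,-0.3,0]}

```text
time: 35.8
tool_pos: [0.5782, 0.2122, 0.1423]
tcp_rot: [-3.123, -0.338, -0.003]
wrist_force: [0.1, 0.3, -0.6]
width: -0.007
```

```bash
python3 - <<'E'
from h import *
go(*an(28,0,141),-77.6)
w=snap('wrist','w20'); g=cv2.cvtColor(w['frame'],cv2.COLOR_BGR2GRAY)
for th in (1.7,1.3,1.15,1.05,.9): print(th,proj(w,an(52-94.5*np.cos(th),0,74.5+94.5*np.sin(th)),1),proj(w,an(52-87*np.cos(th),60,74.5+87*np.sin(th)),1))
x=int(proj(w,an(20,60,120),1)[0]); print(x,[(v,int(g[v,x-4:x+4].mean())//4) for v in range(0,384,6)])
E
```

```text
t 35.80 p [0.5782 0.2122 0.1423] w -0.007 F [ 0.1  0.3 -0.6] ty -77.7 tz [ 0.002  0.    -1.   ]
off cm [-0.13 -0.11 -0.13]
ang [-0.02  0.09  0.05]
1.7 [257.52663786 189.06984137] [128.47896812 186.63506899]
1.3 [257.63195084 264.93002541] [139.93244376 250.42352024]
1.15 [257.66319432 282.63573187] [146.36958868 266.6174018 ]
1.05 [257.68083888 291.12415194] [150.81966468 274.80428148]
0.9 [257.7027236  299.45020676] [157.41402775 283.41221369]
163 [(0, 10), (6, 10), (12, 7), (18, 4), (24, 5), (30, 5), (36, 48), (42, 51), (48, 51), (54, 51), (60, 50), (66, 52), (72, 52), (78, 52), (84, 51), (90, 51), (96, 45), (102, 45), (108, 32), (114, 34), (120, 54), (126, 54), (132, 54), (138, 54), (144, 54), (150, 54), (156, 54), (162, 46), (168, 19), (174, 17), (180, 30), (186, 32), (192, 34), (198, 36), (204, 36), (210, 36), (216, 36), (222, 36), (228, 36), (234, 36), (240, 37), (246, 36), (252, 33), (258, 33), (264, 14), (270, 16), (276, 5), (282, 5), (288, 4), (294, 4), (300, 4), (306, 18), (312, 43), (318, 6), (324, 3), (330, 2), (336, 3), (342, 2), (348, 2), (354, 2), (360, 2), (366, 2), (372, 1), (378, 2)]
```

Call:
drive_tool:
  deltas:
    - {"hand": 0,"offset": [-0.8,-0.25,-0.5],"angular": [0,0,0]}
    - {"hand": 0,"offset": [-1.6,-0.45,-1.2],"angular": [0,0,0]}
    - {"hand": 0,"offset": [-2.2,-0.6,-1.9],"angular": [0,0,0]}
    - {"hand": 0,"offset": [-2.8,-0.7,-2.7],"angular": [0,0,0]}
    - {"hand": 0,"offset": [-3.2,-0.8,-3.5],"angular": [0,0,0]}
    - {"hand": 0,"offset": [-3.6,-0.9,-4.3],"angular": [0,0,0]}
    - {"hand": 0,"offset": [-3.8,-0.95,-4.9],"angular": [0,0,0]}
    - {"hand": 0,"offset": [-3.8,-0.95,-4.9],"angular": [0,0,0]}

```text
time: 36.85
tool_pos: [0.5403, 0.2027, 0.0929]
tcp_rot: [3.123, 0.338, 0.001]
wrist_force: [0.8, 0.4, 0.2]
width: 0.002
```

```bash
python3 - <<'E'
from h import *
go(*an(-34,0,105),-77.6)
w=snap('wrist','w21'); g=cv2.cvtColor(w['frame'],cv2.COLOR_BGR2GRAY)
for th in (.6,.4,.2,.1): print(th,proj(w,an(52-87*np.cos(th),60,74.5+87*np.sin(th)),1))
print('wall',proj(w,an(-38,60,77),1))
x=int(proj(w,an(-30,60,100),1)[0]); print(x,[(v,int(g[v,x-4:x+4].mean())//4) for v in range(150,340,5)])
E
```

```text
t 36.85 p [0.5403 0.2027 0.0929] w 0.002 F [0.8 0.4 0.2] ty -77.6 tz [ 0.001 -0.    -1.   ]
off cm [-2.4  -0.49  1.21]
ang [0.   0.04 0.05]
0.6 [130.96270784 281.24469805]
0.4 [143.8873324  278.76199194]
0.2 [154.37109902 270.96059136]
0.1 [158.80963659 265.55975526]
wall [162.324685   265.27532036]
149 [(150, 36), (155, 36), (160, 37), (165, 35), (170, 37), (175, 37), (180, 36), (185, 37), (190, 36), (195, 36), (200, 37), (205, 37), (210, 36), (215, 36), (220, 36), (225, 36), (230, 42), (235, 37), (240, 39), (245, 39), (250, 39), (255, 39), (260, 38), (265, 19), (270, 21), (275, 36), (280, 16), (285, 5), (290, 5), (295, 4), (300, 4), (305, 5), (310, 5), (315, 4), (320, 3), (325, 2), (330, 2), (335, 2)]
```

Call:
drive_tool:
  deltas:
    - {"hand": 0,"offset": [-0.5,-0.1,1.2],"angular": [0,0,0]}
    - {"hand": 0,"offset": [-1.4,-0.2,1.2],"angular": [0,0,0]}
    - {"hand": 0,"offset": [-1.4,-0.2,0.6],"angular": [0,0,0]}
    - {"hand": 0,"offset": [-1.4,-0.2,-0.2],"angular": [0,0,0]}
    - {"hand": 0,"offset": [-1.4,-0.2,-0.8],"angular": [0,0,0]}
    - {"hand": 0,"offset": [-1.4,-0.2,-1.1],"angular": [0,0,0]}
    - {"hand": 0,"offset": [-1.4,-0.2,-1.3],"angular": [0,0,0]}
    - {"hand": 0,"offset": [-1.4,-0.2,-1.4],"angular": [0,0,0]}

```text
time: 37.9
tool_pos: [0.527, 0.2009, 0.0793]
tcp_rot: [-3.123, -0.338, -0.003]
wrist_force: [-0.1, 1.2, 0.7]
width: -0.002
```

Call:
drive_tool:
  deltas:
    - {"hand": 0,"offset": [0,0,-0.1],"angular": [0,0,0]}
    - {"hand": 0,"offset": [0,0,-0.2],"angular": [0,0,0]}
    - {"hand": 0,"offset": [0,0,-0.2],"angular": [0,0,0]}

```text
time: 38.28
tool_pos: [0.527, 0.2009, 0.0778]
tcp_rot: [-3.123, -0.338, -0.004]
wrist_force: [-0.4, -0.4, 0.2]
width: 0.001
```

Call:
drive_tool:
  deltas:
    - {"hand": 0,"offset": [0,0,-0.1],"angular": [0,0,0]}
    - {"hand": 0,"offset": [0,0,-0.2],"angular": [0,0,0]}
    - {"hand": 0,"offset": [0,0,-0.2],"angular": [0,0,0]}

```text
time: 38.65
tool_pos: [0.5272, 0.201, 0.0772]
tcp_rot: [-3.123, -0.338, -0.004]
wrist_force: [-3.0, -1.2, 9.1]
width: -0.002
```

Call:
drive_tool:
  deltas:
    - {"hand": 0,"offset": [0,0,-0.1],"angular": [0,0,0]}
    - {"hand": 0,"offset": [0,0,-0.2],"angular": [0,0,0]}
    - {"hand": 0,"offset": [0,0,-0.2],"angular": [0,0,0]}

```text
time: 39.02
tool_pos: [0.5273, 0.201, 0.0768]
tcp_rot: [-3.123, -0.338, -0.004]
wrist_force: [-6.8, -2.5, 17.5]
width: 0.004
```

Call:
drive_tool:
  deltas:
    - {"hand": 0,"offset": [0,0,2],"angular": [0,0,0]}
    - {"hand": 0,"offset": [0,0,8],"angular": [0,0,0]}
    - {"hand": 0,"offset": [0,0,14],"angular": [0,0,0]}
    - {"hand": 0,"offset": [-4,4,18],"angular": [0,0,0]}
    - {"hand": 0,"offset": [-8,10,18],"angular": [0,0,0]}
    - {"hand": 0,"offset": [-12,16,18],"angular": [0,0,0]}
    - {"hand": 0,"offset": [-16,22,18],"angular": [0,0,0]}
    - {"hand": 0,"offset": [-20,28,18],"angular": [0,0,0]}

```text
time: 40.02
tool_pos: [0.3501, 0.4458, 0.254]
tcp_rot: [-3.123, -0.338, -0.005]
wrist_force: [0.5, 0.7, -0.4]
width: -0.0
```

Call:
drive_tool:
  deltas:
    - {"hand": 0,"offset": [-3,8,0],"angular": [0,0,0]}
    - {"hand": 0,"offset": [-5,12,0],"angular": [0,0,0]}
    - {"hand": 0,"offset": [-5,12,0],"angular": [0,0,0]}
    - {"hand": 0,"offset": [-5,12,0],"angular": [0,0,0]}
    - {"hand": 0,"offset": [-5,12,0],"angular": [0,0,0]}

```text
time: 40.65
tool_pos: [0.3021, 0.563, 0.2537]
tcp_rot: [3.123, 0.336, 0.003]
wrist_force: [0.1, -0.6, 0.3]
width: -0.001
```

```bash
python3 - <<'E'
from h import *
t=snap('top','top5')['frame'].astype(float); s=snap('side','s6')['frame'].astype(float)
for nm,a,b0,boxes in (('top',t,cv2.imread('pics/top0.png').astype(float),dict(analyser=(155,155,225,212),tray=(250,198,310,225),timer=(240,175,262,196),caps=(292,176,318,190),vial_bottle=(122,152,152,188),tape=(124,204,154,234),foam=(348,168,380,200),spat_old=(325,185,350,230),spat_new=(228,180,250,236))),
                      ('side',s,cv2.imread('pics/side0.png').astype(float),dict(analyser=(238,142,282,195),tray=(222,208,248,260),timer=(252,200,276,220),foam=(252,285,300,342),tape=(212,140,242,160),vial=(256,125,276,145)))):
    for n,(x0,y0,x1,y1) in boxes.items():
        r=a[y0:y1,x0:x1];b=b0[y0:y1,x0:x1];k=np.median(r)/np.median(b);d=np.abs(r-b*k).max(2);print(nm,n,'k %.2f'%k,'mean %.1f'%d.mean(),'n>40',(d>40).sum(),'of',d.size)
# row profile over the analyser middle line, then vs now
c=load('top0');g0=cv2.imread('pics/top0.png').max(2);g1=t.max(2).astype(int)
for y in (30,-30):
    for x in range(-46,100,8):
        u,v=proj(c,an(x,y,75)).round().astype(int); print(x,int(g0[v,u])//4,g1[v,u]//4,end=' | ')
    print()
go(.3,.6,.25,-77)
E
```

```text
top analyser k 1.01 mean 2.8 n>40 0 of 3990
top tray k 1.02 mean 8.2 n>40 77 of 1620
top timer k 1.01 mean 2.3 n>40 0 of 462
top caps k 1.01 mean 2.6 n>40 0 of 364
top vial_bottle k 1.00 mean 3.0 n>40 0 of 1080
top tape k 0.76 mean 33.3 n>40 372 of 900
top foam k 1.01 mean 2.8 n>40 0 of 1024
top spat_old k 1.02 mean 17.7 n>40 130 of 1125
top spat_new k 0.98 mean 14.9 n>40 107 of 1232
side analyser k 1.00 mean 3.7 n>40 2 of 2332
side tray k 0.95 mean 21.1 n>40 192 of 1352
side timer k 1.00 mean 2.1 n>40 0 of 480
side foam k 1.03 mean 7.0 n>40 31 of 2736
side tape k 0.98 mean 16.7 n>40 74 of 600
side vial k 1.00 mean 3.9 n>40 0 of 400
-46 21 21 | -38 53 52 | -30 37 36 | -22 41 40 | -14 41 41 | -6 41 41 | 2 41 41 | 10 41 41 | 18 41 42 | 26 42 41 | 34 41 41 | 42 40 41 | 50 36 36 | 58 52 53 | 66 41 41 | 74 48 49 | 82 34 33 | 90 50 50 | 98 51 51 | 
-46 28 28 | -38 52 53 | -30 37 38 | -22 40 41 | -14 41 42 | -6 41 42 | 2 42 42 | 10 42 42 | 18 41 41 | 26 42 42 | 34 42 42 | 42 41 41 | 50 36 36 | 58 52 53 | 66 50 49 | 74 33 33 | 82 33 33 | 90 50 51 | 98 51 51 | 
t 40.75 p [0.3023 0.5631 0.254 ] w -0.003 F [-1.1 -0.2  0.3] ty -77.8 tz [ 0.002  0.    -1.   ]
off cm [-0.23  3.69 -0.4 ]
ang [-0.02  0.14  0.76]
```

```bash
python3 - <<'E'
from h import *
for f,(x0,y0,x1,y1) in (('top0',(115,195,165,240)),('top5',(115,195,165,240)),('side0',(205,135,250,165)),('s6',(205,135,250,165))):
    h=cv2.cvtColor(cv2.imread(f'pics/{f}.png')[y0:y1,x0:x1],cv2.COLOR_BGR2HSV); m=(h[...,0]>45)&(h[...,0]<75)&(h[...,1]>90)&(h[...,2]>60); p=np.argwhere(m); print(f,len(p),p.min(0),p.max(0),p.mean(0))
c=load('top5'); a=c['frame'].astype(float); b=cv2.imread('pics/top0.png').astype(float)
d=(np.abs(a-b).max(2)>30)[198:225,250:310].astype(np.uint8); n,l,s,ct=cv2.connectedComponentsWithStats(d)
for i in range(1,n):
    if s[i,4]>8: u=ct[i]+[250,198]; print(s[i],u,atz(c,*u,.05).round(3))
print(proj(c,[.4627,-.0998,.067]),proj(c,[.4745,-.2229,.067]))
E
```

```text
top0 36 [13 12] [34 34] [24.16666667 19.27777778]
top5 21 [13 13] [31 33] [17.38095238 20.9047619 ]
side0 86 [ 9 13] [21 34] [15.79069767 23.27906977]
s6 90 [ 9 13] [21 34] [16.02222222 23.15555556]
[41  7 11  9 53] [295.43396226 209.0754717 ] [ 0.474 -0.22   0.05 ]
[14 10  8  8 33] [267.39393939 211.48484848] [ 0.463 -0.107  0.05 ]
[11 14  4  5 11] [262.36363636 214.36363636] [ 0.451 -0.087  0.05 ]
[265.6838983  211.31901974] [296.67933986 208.55656848]
```

The tape has not moved: its extents in the side view are identical, and only the arm hides part of it in the top view. Both cartridges stand in their cells, and the analyser looks the same as it did when shut. I'll hand in.

```bash
python3 -c "
from h import *
print(bot.finish_job())"
```

```text
the job is handed in; nothing more can be done
None
```

I finished the job and handed it in at about 41 s on the robot's clock, well inside the 208 s limit.

**What I did:** I levered the cover open with the spatula at the slot, pushed it back, and laid the spatula flat on the desk between tray and analyser. Only two cartridges were fitted, in the +y and middle bays. I squeezed and lifted each one out and stood them in cell_1 and cell_3 of the tray, then pressed the cover shut.

**Last checks:**
- **Cover:** it stopped rigidly at its shut height (0.077 m) under 17 N, well above the 3 N the catches need. The top view of the analyser matches the starting picture, with no pixel changed by more than 40 levels. I never felt a distinct snap.
- **Cartridges:** both show up where I released them, within about 7 mm. I judged uprightness from pixel values, not by eye, because my 16 pictures were used up.
- **Other things on the desk:** timer, vial, bottle, foam rack and capped pots look unchanged. The tape check disagreed in the top view, where the arm seems to hide part of it. In the side view its extents are identical.

**What went wrong:** the spatula slid about 6 mm in the grip while opening the cover, so the first try at laying it down pressed on the desk. The wrist force reached about 50 N, under the 120 N wrist limit. That load went through the held spatula, but it is above the 40 N allowed for the arm or gripper body, should it be judged that way. I backed off and laid it down gently.

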